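# Cap the water tank on the carving bench

## Robot

A 6-joint arm with a two-finger parallel gripper is mounted at the origin on the work surface. World frame = base frame: x ahead of the robot, y to its left, z up, the work surface at z = 0. Lengths are in mm, angles in rad, forces in N, time in s.
With the tool pointing down it reaches from about 325 to 1000 mm from the base axis. Payload 5.1 kg.
Tool frame: the origin (TCP) lies on the centre line of the jaws, within the pads' length; the fingertips stand 8 mm ahead of it and the grasp point (between the pads) lies 11 mm behind it (manip.tip_reach is the distance from the TCP to the fingertips, in mm); z points along the fingers, y is the direction in which the jaws open and shut (so a half turn about z gives the same grasp; the last joint's range is limited). The gripper opens to 85 mm and grips with 20 to 120 N. Pads are 22 mm wide; open, the fingers measure 114 mm over their backs; the gripper's body (76 mm by 85 mm) begins 54 mm behind the grasp point. The pads swing forward as they close: fully open they stand 13 mm farther back than shut.
Start: joints at [1.101, 0.124, 1.65, -0, 1.367, -0.083], TCP at [245.217, 601.958, 239.322] pointing down, gripper open.
Joint ranges: [-2.61, 2.61], [-1.02, 2.33], [0.03, 2.71], [-1.35, 4.49], [0.32, 2.68], [-2.91, 2.91]. Speed limits (rad/s): [2.57, 2.57, 3.14, 3.14, 3.14, 3.14].

## Interface

Orientations are given as a unit quaternion [x, y, z, w].
In Python, from bench import manip, vision, nets gives the robot as it stands.
- The arm moves only by the tool move_arm, never from a script. Its argument "motion" is a list of rows, each an object with "xyz": the shift along the world's x, y, z in m, a list of three; "angular": the turn, a rotation vector about the world's x, y, z in rad, a list of three; "jaw": the gripper's target within -1 to 1 (fully open at 1, half-way at 0, shut at -1). In form: [{"xyz": [x, y, z], "angular": [wx, wy, wz], "jaw": jaw}, ...]. A call has 1 to 10 rows; each row is the pose to reach, as a shift and turn from the pose commanded when the call began; what a row does not reach only later rows make up. A row lasts 1/12 s, in which the tool goes at most 41.7 mm and 7.16 degrees, less where a joint would pass 70% of its speed; a pose out of reach is approached as far as the arm can. A call with a gripper value outside its range is refused whole. The fingers move at their own pace and stop on an object; "newtons" is the grip in N (left out, the last holds). Time passes only in rows, so rows that repeat a pose let the fingers close. It gives the time, the measured TCP pose, the force and the opening at its end, in the units of the state.
- manip.get_obs(): the state, without advancing time (a new reading comes with each control period).
- vision.grab_frame(name): name is "side" or "top" or "wrist"; returns the picture (384x512x3 uint8, red, green, blue); there is no depth.
- vision.camera_info(name): a dict with "vertical_fov" (degrees; the focal length in pixels is half the picture's height over the tangent of half this angle, whatever the lens; pixels are square), "cx", "cy" (the principal point, pixels), "distortion" ([k1, k2, p1, p2, k3] as OpenCV has them; the pictures are not rectified), "rvec" (rotation vector, rad) and "tvec" (3), from world to camera coordinates, as OpenCV has them; the wrist camera has in their place "tool_from_camera" (4x4, takes a point from camera to tool coordinates, whose origin is the TCP and whose axes are the flange's). Camera axes: x right, y down, z forward; pixel columns grow to the right and rows downward; lengths in mm; the calibration is good to about 2 mm. A picture is of the moment at which its call begins: read the wrist's pose just before it. camera_info takes no time and is no camera call.
- manip.hand_in(): hands the job in, once; it reports no verdict.
Trained networks look in the newest picture that a camera, given by its name, has taken for a name from the list of things; names that differ only in an ending like _2 or _b are one class to them, and where a whole thing is asked for, a point or a joint stands for the part that bears it (a point fixed in the world has none). Each returns a list of dicts, best first, with "confidence" (0 to 1); they miss things now and then, are a little off and sometimes report something else, mostly with a low value. They report only what shows in the picture. A call takes as long as a camera call.
- nets.search_frame(camera, label): "box" ([left, top, width, height] in pixels, round what is visible of it).
The state is a dict: "time": time; "qpos": joint angles; "qd": joint speeds; "joint_torque": joint torques, N m; "position": TCP position; "tool_rot": TCP orientation; "force": force on the tool from outside, world axes, zero at the start; "wrist_torque": the same for the moment, N m; "opening": finger opening in mm.
Only numpy, scipy, OpenCV 4.12 (cv2) and the standard library are available. Lean on these libraries where they do the work, as an engineer would, in place of code of your own. Each camera call takes 0.05 s, during which the arm holds its last target.

## Task

The blue water tank on the carving bench has been filled. Pick up its yellow screw cap and set it square on the sloping filler neck, turn it backward (anticlockwise) until you feel it drop off the thread starts, then screw it forward (clockwise) until it is tight. Let go of it, and leave the tools, goggles and slate lying where they are.

Things in the scene. Friction and masses are not known exactly. Their poses are not given: they have to be found in the camera images.
- cap_center (a point): Centre (on the axis, half-way up) of the loose yellow screw cap, 60 g: round, ribbed, 56 mm across (58 over the ribs), 26 mm high, lying on the bench open side down. z points out of the closed top. Inside 50 mm across and 21 mm deep: the closed end's underside, which seals on the neck's rim, lies 8 mm above this centre.
- cap_lug (a point): Centre of one of the four equal lugs inside the cap, the one on the cap's own +x side; the others are at quarter turns from it (+y, -x, -y). Each is 2.8 mm thick, 5 mm long, reaches 3.5 mm inward, and lies 8.15 mm below cap_center.
- neck: The tank's bare metal filler neck. Origin: centre of its rim (mouth); z: its axis, out of the mouth, leaning 32 degrees from vertical towards the tank's front. 40 mm diameter (47 over the thread), standing 40 mm above the sloping shoulder, with a 53 mm collar 26 mm below the rim. The top 6 mm is a plain pilot; the cap's lugs pass over it with 1.5 mm clearance all round.
- thread_start (a point): Start of one of the four equal thread ridges (2.6 mm thick), 8 mm below the rim, 80 degrees about the neck's z from its x; the others at quarter turns. Right-hand thread, lead 28 mm a turn. Riding on the ridges, the cap's centre is 4 mm below to 3 mm above the rim: turned backward it climbs 7 mm a quarter turn to the starts, then drops 7 mm, within one quarter turn at most.
- home (a point): Point on the neck's axis 8 mm below its rim, where cap_center is when the cap is screwed home. From the drop it screws forward about 1.3 rad: the closed end meets the rim after about 1 rad, and the thread is tight about 0.3 rad later, with the lugs 0.17 rad short of the directions of the neck's x and y axes. It turns freely until then; 0.3 N m is tight, and the seal gives a little if forced.
- tank: Blue steel water tank, heavy and fixed: 200 mm deep (x) by 260 mm wide (y), on low feet. Origin under its centre, on the bench. Front wall 85 mm high, then the sloping shoulder (32 degrees) with the neck in its middle up to a flat top at 160 mm, with a steel carrying handle to 197 mm high along the far edge. The rim's centre is at x = -0.061, y = 0, z = 0.156 of this frame.
- bush_hammer: Bush hammer, leave alone: wooden handle along its x, 270 mm, chequered steel head 40 x 110 x 40 mm at the +x end; origin on the bench, near the middle of the handle.
- calipers: Steel spring calipers lying flat, leave alone: 190 mm along x, 90 mm wide, 8 mm high; origin on the bench in the middle.
- goggles: Clear plastic safety goggles with grey rims, leave alone: 150 mm wide (y), 150 mm long (x), 52 mm high; origin on the bench in the middle.
- slate_sample: Blue-grey slate sample square, leave alone: 80 x 80 x 9 mm; origin under its centre.

How it is judged (in metres and radians):
On the way, in this order (a step that is already met when the one before it is completed fails the run):
1. the cap is lifted clear of the bench (height (world z) of cap_center above 0.05 m), for 0.1 s.
2. the cap, square on the neck (within 2.5 mm and 0.08 rad) and touching it, has been turned back up to the thread starts (its centre 1.8 to 4 mm above the rim) (x of cap_center in the frame of neck between -0.0025 and 0.0025 m and y of cap_center in the frame of neck between -0.0025 and 0.0025 m and angle between the z axis of cap_center and the z axis of neck, either way round below 0.08 rad and z of cap_center in the frame of neck between 0.0018 and 0.004 m and contact force between cap and neck above 0.3 N), for 0.05 s.
3. the cap, still square, has dropped behind the thread starts (its centre 1.5 to 5 mm below the rim) (x of cap_center in the frame of neck between -0.0025 and 0.0025 m and y of cap_center in the frame of neck between -0.0025 and 0.0025 m and angle between the z axis of cap_center and the z axis of neck, either way round below 0.08 rad and z of cap_center in the frame of neck between -0.005 and -0.0015 m), for 0.1 s.
At the end, for the whole second after the job is handed in: The cap is screwed home on the neck: on its axis within 2.5 mm, square within 0.05 rad, its closed end within about 1.2 mm of the rim, turned to the tight position (at most 0.23 rad short of it: lugs within 0.4 rad of the neck's x and y axes), released; all bystanders within 15 mm of where they lay (x of cap_center in the frame of neck between -0.0025 and 0.0025 m and y of cap_center in the frame of neck between -0.0025 and 0.0025 m and angle between the z axis of cap_center and the z axis of neck, either way round below 0.05 rad and z of cap_center in the frame of neck between -0.0095 and -0.0068 m and (angle between the x axis of cap_center and the x axis of neck, either way round below 0.4 rad or angle between the x axis of cap_center and the x axis of neck, either way round above 1.17 rad) and contact force between the fingers and cap below 0.1 N); the robot touches nothing.
It fails at once if bush_hammer moved by more than 15 mm (distance of bush_hammer from where it was at the start of the episode above 0.015 m).
It fails at once if calipers moved by more than 15 mm (distance of calipers from where it was at the start of the episode above 0.015 m).
It fails at once if goggles moved by more than 15 mm (distance of goggles from where it was at the start of the episode above 0.015 m).
It fails at once if slate_sample moved by more than 15 mm (distance of slate_sample from where it was at the start of the episode above 0.015 m).
It also fails if it takes over 64 s, if anything falls off the work surface, if the arm or the gripper's body presses on something with over 40 N, if the wrist force passes 120 N, or if a joint passes its speed limit or range.

## Working session

There is one attempt and no reset: what is moved stays moved. The work goes in short steps, Python scripts to look and compute and a tool call to move; the robot and the scene stay as the last step left them, time stands still between calls to the robot, and variables do not carry over. Pictures are saved under pics/ and viewed, and the job is handed in when it is done.

Besides the shell and the picture viewer there is one more tool, called after "Call:" by a JSON object that holds its "op" and its "data", one argument or row to a line. move_arm: Moves the arm, as the interface text tells. Its arguments: {"type":"object","properties":{"motion":{"type":"array","items":{"type":"object","properties":{"xyz":{"type":"array","items":{"type":"number"}},"angular":{"type":"array","items":{"type":"number"}},"jaw":{"type":"number"}}}},"newtons":{"type":"number"}},"required":["motion"]}

```bash
ls; mkdir -p pics; python3 - <<'E'
from bench import manip, vision, nets
import cv2
for n in ["side","top","wrist"]:
    s=manip.get_obs()
    im=vision.grab_frame(n); cv2.imwrite(f"pics/a_{n}.png",im[:,:,::-1])
    print(n,vision.camera_info(n))
    for l in ["cap_center","neck","tank"]:
        print(l,[(d["box"],round(d["confidence"],2)) for d in nets.search_frame(n,l)][:3])
print(manip.get_obs()); print(manip.tip_reach)
E
```

```text
pics
side {'vertical_fov': 50.80531773542199, 'cx': 259.22446778493594, 'cy': 193.06917672463769, 'distortion': array([-0.08192848,  0.        ,  0.        ,  0.        ,  0.        ]), 'rvec': array([ 2.17680683, -0.70343072,  0.31544507]), 'tvec': array([-425.14056182,  285.33185708, 1002.51586038])}
cap_center [([274.1, 298.7, 26.8, 26.7], 0.63)]
neck [([260.4, 163.6, 23.7, 18.5], 0.69), ([238.7, 132.5, 102.3, 101.5], 0.58)]
tank [([240.1, 131.4, 103.5, 99.8], 0.87)]
top {'vertical_fov': 56.578904389864945, 'cx': 258.00611644318843, 'cy': 191.5963783114258, 'distortion': array([-0.00156638,  0.        ,  0.        ,  0.        ,  0.        ]), 'rvec': array([ 2.22999418, -2.16739847,  0.03176343]), 'tvec': array([ -5.46479978, 512.22833629, 977.49711539])}
cap_center [([359.6, 232.2, 26.3, 17.4], 0.73)]
neck [([229.8, 138.7, 27.8, 32.1], 0.61), ([195.6, 81.0, 113.7, 108.9], 0.3)]
tank [([191.7, 80.6, 116.1, 109.7], 0.61)]
wrist {'vertical_fov': 62.29764094675602, 'cx': 255.0613608947532, 'cy': 195.86785570360468, 'distortion': array([0.02397154, 0.        , 0.        , 0.        ,
[... 387 characters left out ...]
 []
neck []
tank []
{'time': 0.6, 'qpos': array([ 1.10137634e+00,  1.23757141e-01,  1.65029491e+00, -7.87272104e-06,
        1.36755154e+00, -8.26166817e-02]), 'qd': array([-0.00202611,  0.00011517, -0.00019244,  0.00017805,  0.0011661 ,
       -0.00261174]), 'joint_torque': array([ 2.22191320e-04, -4.23286235e+01, -3.65526402e+01, -1.51155700e-04,
        6.94467690e-04,  8.84456028e-06]), 'position': array([245.22732304, 601.94038621, 239.35298898]), 'tool_rot': array([ 1.92197452e-01,  9.81356275e-01, -6.31081607e-06,  2.21947756e-06]), 'force': array([-0.03341722, -0.31902691,  0.788213  ]), 'wrist_torque': array([ 0.08178805,  0.03820333, -0.01086359]), 'opening': 85.41628690165355}
8.0
```

```bash
python3 - <<'E'
import cv2,numpy as np
for n in ["side","top","wrist"]:
    im=cv2.imread(f"pics/a_{n}.png"); cv2.imwrite(f"pics/b_{n}.png",cv2.resize(im,(768,576),interpolation=cv2.INTER_CUBIC))
E
```

```text
(no output)
```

View pics/b_side.png

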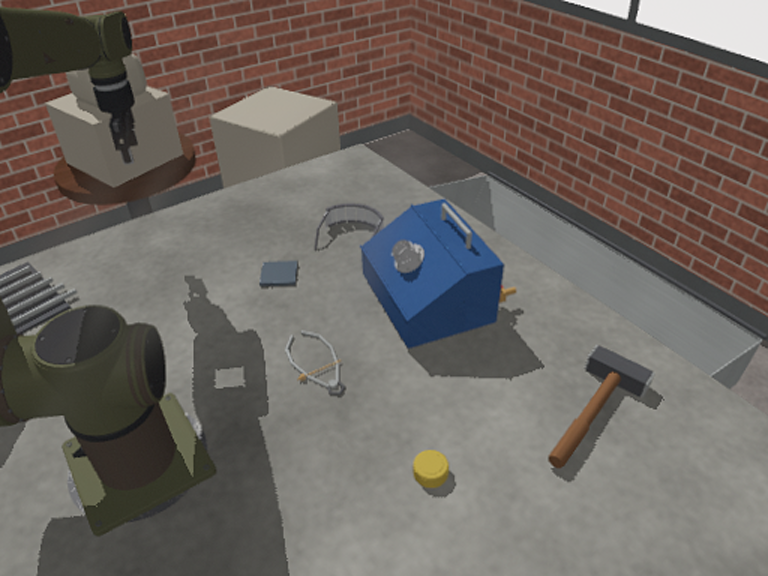

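View pics/b_top.png

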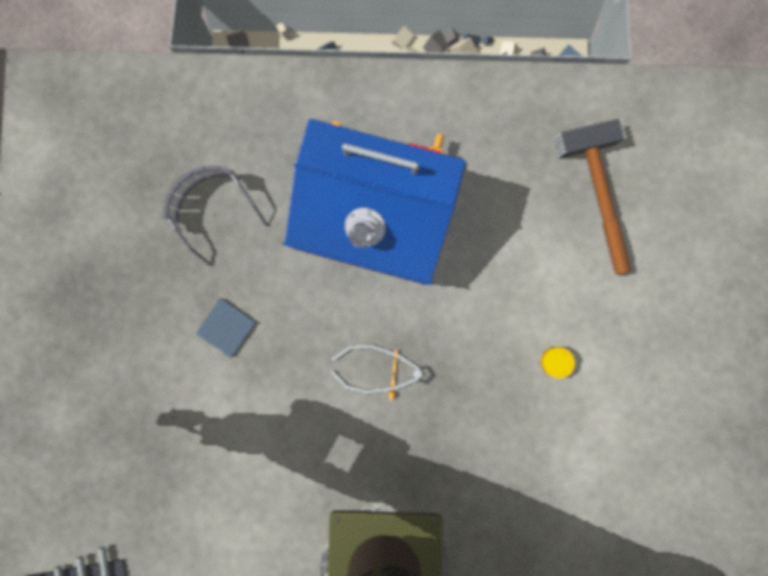

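View pics/b_wrist.png

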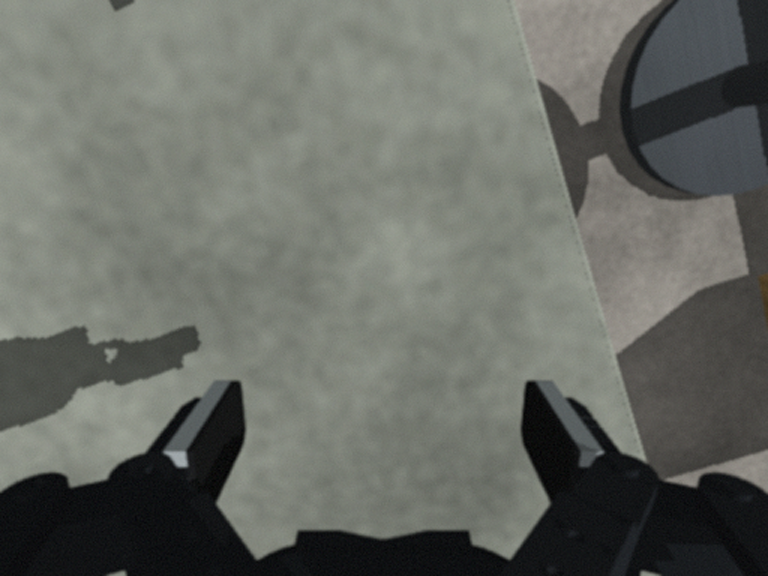

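The side view shows the cap at (287,312) and the neck at (271,168) in native pixels. The top view has the cap at (372,241) and the neck at (244,151). Next I'll triangulate both and fit the tank's yaw.

```bash
cat > h.py <<'E'
import numpy as np,cv2
from scipy.spatial.transform import Rotation as R
from scipy.optimize import least_squares
from bench import manip, vision, nets
def cam(n,obs=None):
    c=vision.camera_info(n); f=192/np.tan(np.radians(c['vertical_fov'])/2)
    K=np.array([[f,0,c['cx']],[0,f,c['cy']],[0,0,1.]]); D=np.array(c['distortion'])
    if 'rvec' in c: Rm=R.from_rotvec(c['rvec']).as_matrix(); t=np.array(c['tvec'])
    else:
        T=np.array(c['tool_from_camera']); W=np.eye(4); W[:3,:3]=R.from_quat(obs['tool_rot']).as_matrix(); W[:3,3]=obs['position']
        M=np.linalg.inv(W@T); Rm=M[:3,:3]; t=M[:3,3]
    return K,D,Rm,t
def proj(c,P):
    K,D,Rm,t=c; return cv2.projectPoints(np.atleast_2d(np.array(P,float)),cv2.Rodrigues(Rm)[0],t,K,D)[0][:,0]
def tri(cs,uvs):
    A=[]
    for (K,D,Rm,t),uv in zip(cs,uvs):
        x=cv2.undistortPoints(np.array([[uv]],float),K,D)[0,0]; P=np.c_[Rm,t]
        A+=[x[0]*P[2]-P[0],x[1]*P[2]-P[1]]
    X=np.linalg.svd(np.array(A))[2][-1]; X=X[:3]/X[3]
    return X,[np.round(proj(c,X)[0]-uv,2) for c,uv in zip(cs,uvs)]
def tankmodel(x,y,yaw):
    Rz=R.from_rotvec([0,0,yaw]); return lambda p: Rz.apply(np.atleast_2d(p))+[x,y,0]
def neckframe(x,y,yaw):
    Rz=R.from_rotvec([0,0,yaw]); o=Rz.apply([-61,0,156])+[x,y,0]
    z=Rz.apply([-np.sin(np.radians(32)),0,np.cos(np.radians(32))]); return o,z
E
python3 - <<'E'
from h import *
cs=cam("side"); ct=cam("top")
print("cap",tri([cs,ct],[(287.5,312),(372.7,241.3)]))
print("neck",tri([cs,ct],[(271,167.5),(243.5,151)]))
s=cv2.imread("pics/a_side.png");t=cv2.imread("pics/a_top.png")
def big(im,x,y,w,h,k,n): cv2.imwrite(n,cv2.resize(im[y:y+h,x:x+w],None,fx=k,fy=k,interpolation=cv2.INTER_CUBIC))
big(s,230,125,125,110,6,"pics/c_side.png"); big(t,185,75,130,120,5,"pics/c_top.png")
hs=cv2.inRange(cv2.cvtColor(s,cv2.COLOR_BGR2HSV),(20,120,80),(35,255,255));m=cv2.moments(hs[280:340,260:320],True);print(m['m10']/m['m00']+260,m['m01']/m['m00']+280,m['m00'])
hs=cv2.inRange(cv2.cvtColor(t,cv2.COLOR_BGR2HSV),(20,120,80),(35,255,255));m=cv2.moments(hs[210:270,340:400],True);print(m['m10']/m['m00']+340,m['m01']/m['m00']+210,m['m00'])
E
```

```text
cap (array([ 385.5808078 , -308.35605745,   14.73583356]), [array([-0.26,  0.03]), array([ 0.13, -0.19])])
neck (array([602.65349104,  46.5086911 , 142.24886864]), [array([ 0.52, -0.06]), array([-0.37,  0.53])])
286.90506329113924 312.1603375527426 474.0
371.84303797468357 241.12911392405064 395.0
```

View pics/c_side.png

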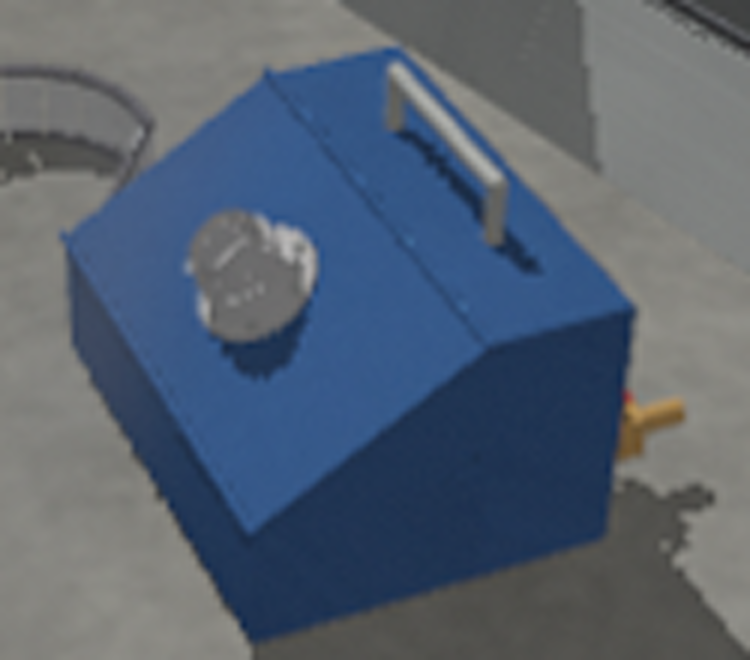

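View pics/c_top.png

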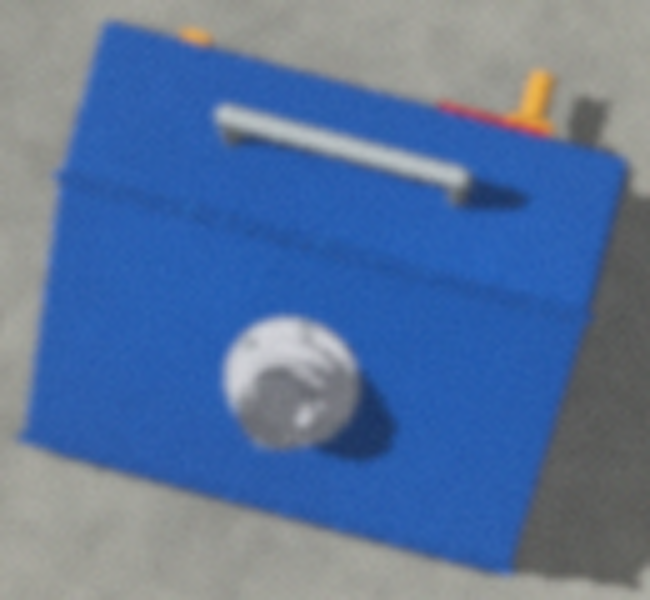

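```bash
cat > fit.py <<'E'
from h import *
cs=cam("side"); ct=cam("top")
M={'ftr':(-100,-130,85),'ftl':(-100,130,85),'rr':(20,-130,160),'rl':(20,130,160),'br':(100,-130,160),'bl':(100,130,160)}
S={'ftr':(271.7,214.2),'ftl':(240.8,164.5),'rr':(311.2,183),'rl':(274.5,137),'br':(335.5,176.3),'bl':(296.7,133)}
T={'ftl':(189.4,162.6),'ftr':(287.4,189.4),'rr':(302.4,138.2),'rl':(197,110.2),'bl':(206.4,79.4),'br':(310.4,107)}
def res(p,use="st",z=0):
    m=tankmodel(*p[:3]); r=[]
    off=[0,0,p[3] if len(p)>3 else 0]
    if 's' in use: r+=[proj(cs,m(M[k])+off)[0]-S[k] for k in S]
    if 't' in use: r+=[proj(ct,m(M[k])+off)[0]-T[k] for k in T]
    return np.array(r).ravel()
for u in ["s","t","st"]:
    s=least_squares(res,[650,40,-.26],x_scale=[10,10,.1],args=(u,)); print(u,s.x.round(3),np.sqrt(np.mean(s.fun**2)).round(2)); print(neckframe(*s.x))
    if u=="st":print(s.fun.reshape(-1,2).round(1).tolist())
s=least_squares(res,[650,40,-.26,0],x_scale=[10,10,.1,10]);print(s.x.round(3),np.sqrt(np.mean(s.fun**2)))
E
python3 fit.py
```

```text
s [ 6.44424e+02  3.37340e+01 -2.44000e-01] 0.54
(array([585.23793695,  48.49889046, 156.        ]), array([-0.51416082,  0.12826955,  0.8480481 ]))
t [ 6.44584e+02  3.70270e+01 -2.36000e-01] 0.62
(array([585.27874052,  51.30612557, 156.        ]), array([-0.51519664,  0.12404372,  0.8480481 ]))
st [ 6.44852e+02  3.61590e+01 -2.39000e-01] 0.69
(array([585.58024292,  50.57575657, 156.        ]), array([-0.51490579,  0.12524559,  0.8480481 ]))
[[-0.6, -0.3], [-1.1, -0.7], [-0.1, -0.2], [-0.7, -0.4], [0.7, -0.3], [-0.7, -1.4], [0.2, 0.2], [0.0, 0.1], [0.7, 0.8], [-0.0, 0.1], [-0.3, -1.3], [1.5, -0.5]]
[ 6.46081e+02  3.70800e+01 -2.38000e-01 -3.90200e+00] 0.5345776621364251
```

Corner fits agree to within a few mm: rim at about (585.5, 50.5, 156), tank yaw about -0.239, cap at about (385, -308). I'll move over the cap by way of a waypoint clear of everything.

Call:
{"op": "move_arm", "data": {
  "motion": [
    {"xyz":[0.17,-0.37,0],"angular":[0,0,-0.8],"jaw":1},
    {"xyz":[0.17,-0.37,0],"angular":[0,0,-0.8],"jaw":1},
    {"xyz":[0.17,-0.37,0],"angular":[0,0,-0.8],"jaw":1},
    {"xyz":[0.17,-0.37,0],"angular":[0,0,-0.8],"jaw":1},
    {"xyz":[0.17,-0.37,0],"angular":[0,0,-0.8],"jaw":1},
    {"xyz":[0.17,-0.37,0],"angular":[0,0,-0.8],"jaw":1},
    {"xyz":[0.17,-0.37,0],"angular":[0,0,-0.8],"jaw":1},
    {"xyz":[0.17,-0.37,0],"angular":[0,0,-0.8],"jaw":1},
    {"xyz":[0.17,-0.37,0],"angular":[0,0,-0.8],"jaw":1},
    {"xyz":[0.17,-0.37,0],"angular":[0,0,-0.8],"jaw":1}
  ]
}}

```text
time: 1.43
position: [415.9, 229.5, 239.7]
tool_rot: [0.56, 0.829, 0.0, 0.001]
force: [1.4, 0.6, -0.1]
opening: 85.4
```

Call:
{"op": "move_arm", "data": {
  "motion": [
    {"xyz":[0.01,-0.4,0],"angular":[0,0,-0.8],"jaw":1},
    {"xyz":[0.01,-0.4,0],"angular":[0,0,-0.8],"jaw":1},
    {"xyz":[0.01,-0.4,0],"angular":[0,0,-0.8],"jaw":1},
    {"xyz":[0.01,-0.4,0],"angular":[0,0,-0.8],"jaw":1},
    {"xyz":[0.01,-0.4,0],"angular":[0,0,-0.8],"jaw":1},
    {"xyz":[0.01,-0.4,0],"angular":[0,0,-0.8],"jaw":1},
    {"xyz":[0.01,-0.4,0],"angular":[0,0,-0.8],"jaw":1},
    {"xyz":[0.01,-0.4,0],"angular":[0,0,-0.8],"jaw":1},
    {"xyz":[0.01,-0.4,0],"angular":[0,0,-0.8],"jaw":1},
    {"xyz":[0.01,-0.4,0],"angular":[0,0,-0.8],"jaw":1}
  ]
}}

```text
time: 2.27
position: [424.8, -171.5, 239.8]
tool_rot: [0.839, 0.545, -0.0, 0.001]
force: [0.2, 0.6, -0.7]
opening: 85.2
```

Call:
{"op": "move_arm", "data": {
  "motion": [
    {"xyz":[-0.06,-0.14,-0.05],"angular":[0,0,-0.26],"jaw":1},
    {"xyz":[-0.06,-0.14,-0.05],"angular":[0,0,-0.26],"jaw":1},
    {"xyz":[-0.06,-0.14,-0.05],"angular":[0,0,-0.26],"jaw":1},
    {"xyz":[-0.06,-0.14,-0.05],"angular":[0,0,-0.26],"jaw":1},
    {"xyz":[-0.06,-0.14,-0.05],"angular":[0,0,-0.26],"jaw":1},
    {"xyz":[-0.06,-0.14,-0.05],"angular":[0,0,-0.26],"jaw":1}
  ]
}}

```text
time: 2.77
position: [364.1, -309.0, 188.5]
tool_rot: [0.902, 0.431, -0.0, -0.001]
force: [-0.7, 0.1, 0.6]
opening: 85.3
```

```bash
python3 - <<'E'
from h import *
o=manip.get_obs(); im=vision.grab_frame("wrist"); cv2.imwrite("pics/w1.png",cv2.resize(im[:,:,::-1],(768,576)))
print(o['position'],o['tool_rot'],o['qpos'].round(3))
c=cam("wrist",o)
print(nets.search_frame("wrist","cap_center"))
hs=cv2.inRange(cv2.cvtColor(im,cv2.COLOR_RGB2HSV),(20,120,80),(35,255,255));m=cv2.moments(hs,True);print(m['m10']/m['m00'],m['m01']/m['m00'],m['m00'])
ys,xs=np.nonzero(hs);print(xs.min(),xs.max(),ys.min(),ys.max())
for P in [(385,-308,26),(385,-308,13)]: print(proj(c,P))
np.savez("w1.npz",im=im,p=o['position'],q=o['tool_rot'])
E
```

```text
[ 364.09216047 -308.97468733  188.51279837] [ 9.02361781e-01  4.30978314e-01 -1.69059276e-04 -9.37676256e-04] [-0.816 -0.231  2.077  0.     1.297 -0.137]
[{'box': [243.6, 130.2, 59.4, 58.8], 'confidence': 0.61}]
270.4162544169611 160.01872791519435 2830.0
241 300 130 190
[[270.49297216 166.21338224]]
[[269.9001819  163.47423447]]
```

View pics/w1.png

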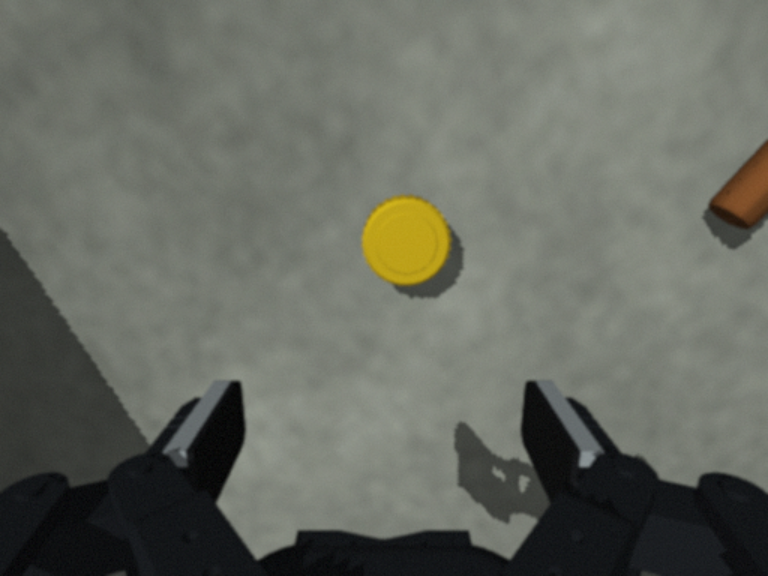

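The wrist view shows the cap top at native (270, 160), clear of the hammer handle on the right. Back-projecting it now.

```bash
cat >> h.py <<'E'
def bp(c,uv,z):
    K,D,Rm,t=c; x=cv2.undistortPoints(np.array([[uv]],float),K,D)[0,0]
    C=-Rm.T@t; d=Rm.T@np.array([x[0],x[1],1]); return C+d*(z-C[2])/d[2]
E
python3 - <<'E'
from h import *
o=dict(position=np.load("w1.npz")['p'],tool_rot=np.load("w1.npz")['q'])
c=cam("wrist",o)
print(bp(c,(270.3,160),24), bp(c,(270.3,160),13))
print(tri([c,cam("side"),cam("top")],[(270.3,160),(286.9,312.1),(371.9,241.1)]))
E
```

```text
[ 388.38324945 -303.53230032   24.        ] [ 387.45886947 -305.50794886   13.        ]
(array([ 386.26219198, -306.34894415,   11.54554608]), [array([-0.49,  1.12]), array([-0.01, -0.04]), array([-0.16, -0.38])])
```

Call:
{"op": "move_arm", "data": {
  "motion": [
    {"xyz":[0.0235,0.0045,-0.08],"angular":[0,0,0],"jaw":1},
    {"xyz":[0.0235,0.0045,-0.08],"angular":[0,0,0],"jaw":1},
    {"xyz":[0.0235,0.0045,-0.08],"angular":[0,0,0],"jaw":1},
    {"xyz":[0.0235,0.0045,-0.08],"angular":[0,0,0],"jaw":1}
  ]
}}

```text
time: 3.2
position: [388.4, -301.2, 107.7]
tool_rot: [0.901, 0.434, -0.001, -0.002]
force: [-0.2, -0.4, 0.4]
opening: 85.7
```

```bash
python3 - <<'E'
from h import *
o=manip.get_obs(); im=vision.grab_frame("wrist"); cv2.imwrite("pics/w2.png",cv2.resize(im[:,:,::-1],(768,576)))
print(o['position'],o['tool_rot'],o['qpos'].round(3))
c=cam("wrist",o)
hs=cv2.inRange(cv2.cvtColor(im,cv2.COLOR_RGB2HSV),(20,120,80),(35,255,255))
ys,xs=np.nonzero(hs);b=(xs.min(),xs.max(),ys.min(),ys.max());uv=(xs.mean(),ys.mean());print(b,uv)
print(bp(c,uv,24))
p=np.load("w1.npz");c1=cam("wrist",dict(position=p['p'],tool_rot=p['q']))
print(tri([c1,c],[(270.3,160),uv]))
np.savez("w2.npz",im=im,p=o['position'],q=o['tool_rot'])
E
```

```text
[ 388.38516846 -301.24387155  107.7173489 ] [ 9.00892045e-01  4.34036251e-01 -8.85529576e-04 -2.29596826e-03] [-0.769 -0.106  2.113 -0.     1.139 -0.096]
(np.int64(218), np.int64(295), np.int64(168), np.int64(247)) (np.float64(256.60049937578026), np.float64(208.10840615896797))
[ 389.57237764 -302.81215967   24.        ]
(array([ 387.72086065, -305.06545303,   15.7415383 ]), [array([0.05, 0.02]), array([-0.07, -0.02])])
```

View pics/w2.png

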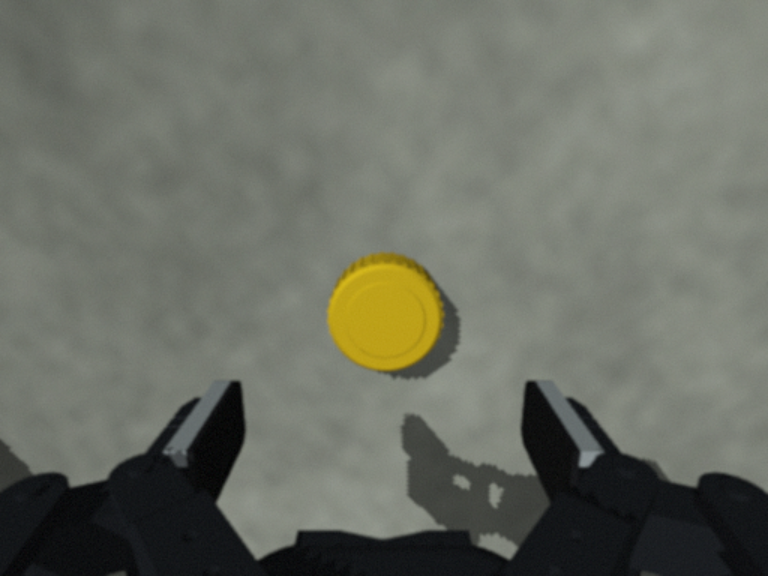

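```bash
python3 - <<'E'
from h import *
o=manip.get_obs();print(o['position'],o['tool_rot'],o['qpos'],o['qd'].round(3),o['time'])
p=np.load("w2.npz");c=cam("wrist",dict(position=p['p'],tool_rot=p['q']))
print(bp(c,(257,211.5),26))
E
```

```text
[ 389.39501477 -302.81092201  110.17121932] [ 9.01059372e-01  4.33695747e-01 -5.56538803e-05  5.55848288e-05] [-7.69758114e-01 -1.07680403e-01  2.11067384e+00 -1.57310495e-04
  1.13853331e+00 -9.60765049e-02] [-0.015 -0.035 -0.041  0.001 -0.006 -0.001] 3.25
[ 388.61775682 -304.47928633   26.        ]
```

Call:
{"op": "move_arm", "data": {
  "motion": [
    {"xyz":[0,0,0],"angular":[0,0,0],"jaw":1},
    {"xyz":[0,0,0],"angular":[0,0,0],"jaw":1}
  ]
}}

```text
time: 3.42
position: [390.1, -304.7, 112.5]
tool_rot: [0.901, 0.433, 0.001, 0.003]
force: [-0.6, -0.6, -0.0]
opening: 85.2
```

Call:
{"op": "move_arm", "data": {
  "motion": [
    {"xyz":[0,0,0],"angular":[0,0,0],"jaw":1}
  ]
}}

```text
time: 3.5
position: [389.7, -304.6, 112.0]
tool_rot: [0.902, 0.433, 0.001, 0.002]
force: [0.2, -0.1, 0.9]
opening: 85.5
```

```bash
python3 - <<'E'
from h import *
for i in range(5):
    o=manip.get_obs();print(o['time'],o['position'].round(1),o['qpos'].round(4),R.from_quat(o['tool_rot']).as_rotvec().round(4))
    vision.grab_frame("top")
E
```

```text
3.5 [ 389.7 -304.6  112. ] [-0.7719 -0.1097  2.1092 -0.      1.1375 -0.0959] [2.8284e+00 1.3573e+00 2.5000e-03]
3.55 [ 389.5 -304.4  111.5] [-0.7721 -0.1093  2.1097 -0.      1.1374 -0.096 ] [2.8292e+00 1.3574e+00 2.0000e-03]
3.6 [ 389.2 -304.2  111. ] [-0.7721 -0.1088  2.1101 -0.      1.1373 -0.0959] [2.8300e+00 1.3577e+00 1.5000e-03]
3.65 [ 389.  -304.1  110.6] [-0.7722 -0.1084  2.1106  0.      1.1372 -0.0959] [2.8307e+00 1.3578e+00 1.2000e-03]
3.7 [ 388.9 -304.   110.2] [-0.7722 -0.108   2.1109 -0.      1.1371 -0.0959] [2.8312e+00 1.3581e+00 9.0000e-04]
```

The pose was still settling, and it ends up at the commanded pose of (388.7, -303.5, 109.3). The cap is at about (388, -304.8), so I'll descend and grip.

Call:
{"op": "move_arm", "data": {
  "motion": [
    {"xyz":[-0.0007,-0.0013,-0.03],"angular":[0,0,0],"jaw":1},
    {"xyz":[-0.0007,-0.0013,-0.06],"angular":[0,0,0],"jaw":1},
    {"xyz":[-0.0007,-0.0013,-0.08],"angular":[0,0,0],"jaw":1},
    {"xyz":[-0.0007,-0.0013,-0.09],"angular":[0,0,0],"jaw":1},
    {"xyz":[-0.0007,-0.0013,-0.097],"angular":[0,0,0],"jaw":1},
    {"xyz":[-0.0007,-0.0013,-0.097],"angular":[0,0,0],"jaw":1},
    {"xyz":[-0.0007,-0.0013,-0.097],"angular":[0,0,0],"jaw":1},
    {"xyz":[-0.0007,-0.0013,-0.097],"angular":[0,0,0],"jaw":1},
    {"xyz":[-0.0007,-0.0013,-0.097],"angular":[0,0,0],"jaw":1},
    {"xyz":[-0.0007,-0.0013,-0.097],"angular":[0,0,0],"jaw":1}
  ]
}}

```text
time: 4.58
position: [388.7, -305.5, 13.6]
tool_rot: [0.902, 0.433, 0.0, 0.001]
force: [-0.0, 0.4, 0.4]
opening: 85.5
```

```bash
python3 - <<'E'
from h import *
o=manip.get_obs(); im=vision.grab_frame("wrist"); cv2.imwrite("pics/w3.png",cv2.resize(im[:,:,::-1],(768,576)))
print(o['position'],o['force'])
E
```

```text
[ 388.74716728 -305.51981656   13.55397143] [-0.01245707  0.35876977  0.37686366]
```

View pics/w3.png

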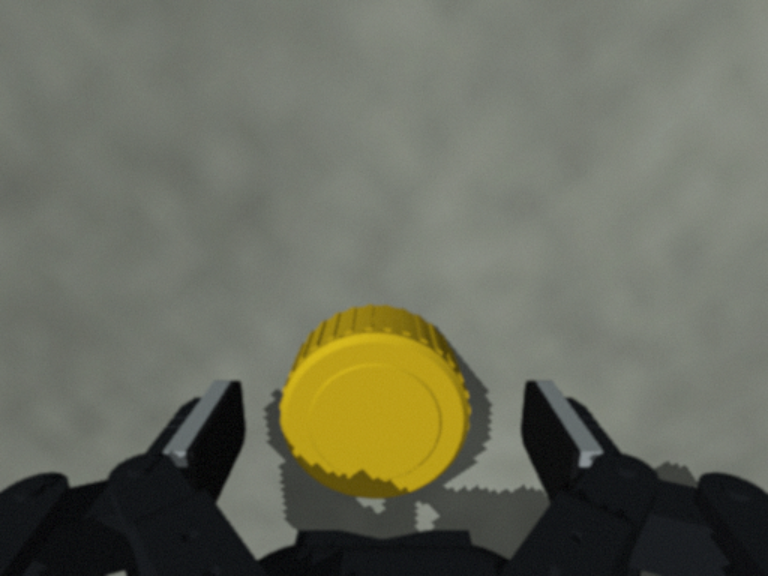

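```bash
python3 - <<'E'
from h import *
o=dict(position=np.array([388.7,-305.4,13.5]),tool_rot=manip.get_obs()['tool_rot'])
c=cam("wrist",o); 
for uv in [(250,281)]:
    P=bp(c,uv,26); print(P, R.from_quat(o['tool_rot']).inv().apply(P-o['position']))
E
```

```text
[ 387.62820602 -304.92738755   26.        ] [ -0.30403333  -1.1079663  -12.502083  ]
```

The cap sits within about 1 mm of the jaw centre, so I'll close on it.

Call:
{"op": "move_arm", "data": {
  "motion": [
    {"xyz":[-0.0003,0,-0.001],"angular":[0,0,0],"jaw":-1},
    {"xyz":[-0.0003,0,-0.001],"angular":[0,0,0],"jaw":-1},
    {"xyz":[-0.0003,0,-0.001],"angular":[0,0,0],"jaw":-1},
    {"xyz":[-0.0003,0,-0.001],"angular":[0,0,0],"jaw":-1},
    {"xyz":[-0.0003,0,-0.001],"angular":[0,0,0],"jaw":-1},
    {"xyz":[-0.0003,0,-0.001],"angular":[0,0,0],"jaw":-1},
    {"xyz":[-0.0003,0,-0.001],"angular":[0,0,0],"jaw":-1},
    {"xyz":[-0.0003,0,-0.001],"angular":[0,0,0],"jaw":-1}
  ],
  "newtons": 60
}}

```text
time: 5.3
position: [388.2, -305.3, 12.0]
tool_rot: [0.902, 0.433, 0.0, 0.001]
force: [-0.1, 0.0, 5.9]
opening: 54.2
```

```bash
python3 - <<'E'
from h import *
o=manip.get_obs(); im=vision.grab_frame("wrist"); cv2.imwrite("pics/w4.png",cv2.resize(im[:,:,::-1],(768,576)))
print(o['position'],o['force'],o['opening'],o['tool_rot'])
np.savez("w4.npz",im=im,p=o['position'],q=o['tool_rot'])
E
```

```text
[ 388.1966494  -305.32696078   12.01901087] [-0.1492584   0.03603367  5.86119204] 54.16202089049198 [9.01581998e-01 4.32607823e-01 2.02046160e-04 5.76307700e-04]
```

View pics/w4.png

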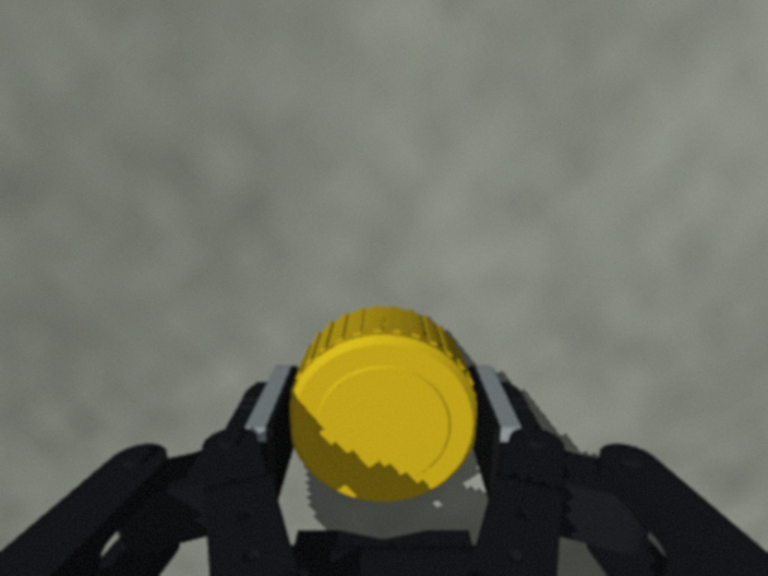

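The cap is gripped. Next I'll lift it and work out a viewing pose aligned with the neck axis.

```bash
cat > tgt.py <<'E'
from h import *
import sys
def target(yaw,a,cur):
    n=neckframe(0,0,yaw)[1]
    ax=np.cross([0,0,1],n); ax/=np.linalg.norm(ax)
    return R.from_rotvec(ax*np.radians(32))*R.from_rotvec([0,0,a])*cur,n
if __name__=="__main__":
    o=np.load("w4.npz"); cur=R.from_quat([.9016,.4326,0,0])
    print(o['p'])
    c=cam("wrist",dict(position=o['p'],tool_rot=o['q'])); P=bp(c,(256,281),26); print(P,R.from_quat(o['q']).inv().apply(P-o['p']))
    rim=np.array([585.5,50.5,156])
    for a in [.5,.76]:
        T,n=target(-.239,a,cur); ex,ey,ez=T.as_matrix().T
        print(a,ex,ey,ez,(T*cur.inv()).as_rotvec())
        print(rim+n*110-ex*40)
E
python3 tgt.py
```

```text
[ 388.1966494  -305.32696078   12.01901087]
[ 389.76854277 -305.7769997    26.        ] [  0.63059853   1.52473753 -13.97923324]
0.5 [ 0.18443712  0.98227896 -0.03333148] [ 0.83720119 -0.13925062  0.52886996] [ 0.51485641 -0.12544841 -0.8480481 ] [-0.2650485  -0.49811378  0.48682732]
[521.48831005  25.00816627 250.61854979]
0.76 [-0.03698996  0.98506317 -0.16817339] [0.85647803 0.11795441 0.50252576] [ 0.51485641 -0.12544841 -0.8480481 ] [-0.33181745 -0.46577381  0.73975882]
[530.34539319  24.89679791 256.01222621]
```

Call:
{"op": "move_arm", "data": {
  "motion": [
    {"xyz":[0,0,0.02],"angular":[0,0,0],"jaw":-1},
    {"xyz":[0,0,0.06],"angular":[0,0,0],"jaw":-1},
    {"xyz":[0,0,0.1],"angular":[0,0,0],"jaw":-1},
    {"xyz":[0,0,0.14],"angular":[0,0,0],"jaw":-1},
    {"xyz":[0,0,0.18],"angular":[0,0,0],"jaw":-1},
    {"xyz":[0,0,0.22],"angular":[0,0,0],"jaw":-1}
  ]
}}

```text
time: 5.85
position: [387.1, -304.2, 232.3]
tool_rot: [0.902, 0.433, -0.0, -0.001]
force: [0.7, -0.6, 0.2]
opening: 54.2
```

```bash
python3 - <<'E'
from h import *
o=np.load("w4.npz")
for k in range(3):
    i=vision.camera_info("wrist"); print(i['cx'],i['vertical_fov'],np.array(i['tool_from_camera']).round(4).tolist())
c=cam("wrist",dict(position=o['p'],tool_rot=o['q'])); K,D,Rm,t=c
print(np.linalg.det(Rm),(Rm@Rm.T).round(4).tolist(),K)
x=cv2.undistortPoints(np.array([[(256.,281.)]]),K,D)[0,0];print(x)
E
```

```text
255.0613608947532 62.29764094675602 [[0.0004, -0.9544, -0.2985, 77.2208], [1.0, 0.0002, 0.0008, 0.9927], [-0.0008, -0.2985, 0.9544, -134.9267], [0.0, 0.0, 0.0, 1.0]]
255.0613608947532 62.29764094675602 [[0.0004, -0.9544, -0.2985, 77.2208], [1.0, 0.0002, 0.0008, 0.9927], [-0.0008, -0.2985, 0.9544, -134.9267], [0.0, 0.0, 0.0, 1.0]]
255.0613608947532 62.29764094675602 [[0.0004, -0.9544, -0.2985, 77.2208], [1.0, 0.0002, 0.0008, 0.9927], [-0.0008, -0.2985, 0.9544, -134.9267], [0.0, 0.0, 0.0, 1.0]]
1.000000000000002 [[1.0, -0.0, -0.0], [-0.0, 1.0, -0.0], [-0.0, -0.0, 1.0]] [[317.66972782   0.         255.06136089]
 [  0.         317.66972782 195.8678557 ]
 [  0.           0.           1.        ]]
[0.0029497  0.26753042]
```

```bash
for k in 1 2 3; do python3 - <<'E'
from h import *
i=vision.camera_info("wrist"); print(np.array(i['tool_from_camera']).round(4)[:3].tolist()); 
i=vision.camera_info("side"); print(i['rvec'],i['tvec'])
i=vision.camera_info("top"); print(i['rvec'],i['tvec'])
E
done
```

```text
[[0.0004, -0.9544, -0.2985, 77.2208], [1.0, 0.0002, 0.0008, 0.9927], [-0.0008, -0.2985, 0.9544, -134.9267]]
[ 2.17680683 -0.70343072  0.31544507] [-425.14056182  285.33185708 1002.51586038]
[ 2.22999418 -2.16739847  0.03176343] [ -5.46479978 512.22833629 977.49711539]
[[0.0004, -0.9544, -0.2985, 77.2208], [1.0, 0.0002, 0.0008, 0.9927], [-0.0008, -0.2985, 0.9544, -134.9267]]
[ 2.17680683 -0.70343072  0.31544507] [-425.14056182  285.33185708 1002.51586038]
[ 2.22999418 -2.16739847  0.03176343] [ -5.46479978 512.22833629 977.49711539]
[[0.0004, -0.9544, -0.2985, 77.2208], [1.0, 0.0002, 0.0008, 0.9927], [-0.0008, -0.2985, 0.9544, -134.9267]]
[ 2.17680683 -0.70343072  0.31544507] [-425.14056182  285.33185708 1002.51586038]
[ 2.22999418 -2.16739847  0.03176343] [ -5.46479978 512.22833629 977.49711539]
```

Call:
{"op": "move_arm", "data": {
  "motion": [
    {"xyz":[0.142,0.33,0.025],"angular":[-0.3318,-0.4658,0.7398],"jaw":-1},
    {"xyz":[0.142,0.33,0.025],"angular":[-0.3318,-0.4658,0.7398],"jaw":-1},
    {"xyz":[0.142,0.33,0.025],"angular":[-0.3318,-0.4658,0.7398],"jaw":-1},
    {"xyz":[0.142,0.33,0.025],"angular":[-0.3318,-0.4658,0.7398],"jaw":-1},
    {"xyz":[0.142,0.33,0.025],"angular":[-0.3318,-0.4658,0.7398],"jaw":-1},
    {"xyz":[0.142,0.33,0.025],"angular":[-0.3318,-0.4658,0.7398],"jaw":-1},
    {"xyz":[0.142,0.33,0.025],"angular":[-0.3318,-0.4658,0.7398],"jaw":-1},
    {"xyz":[0.142,0.33,0.025],"angular":[-0.3318,-0.4658,0.7398],"jaw":-1},
    {"xyz":[0.142,0.33,0.025],"angular":[-0.3318,-0.4658,0.7398],"jaw":-1},
    {"xyz":[0.142,0.33,0.025],"angular":[-0.3318,-0.4658,0.7398],"jaw":-1}
  ]
}}

```text
time: 6.68
position: [529.9, 29.5, 255.5]
tool_rot: [0.649, 0.71, 0.134, 0.24]
force: [-0.3, 0.1, -0.7]
opening: 53.9
```

Call:
{"op": "move_arm", "data": {
  "motion": [
    {"xyz":[0,0,0],"angular":[0,0,0],"jaw":-1},
    {"xyz":[0,0,0],"angular":[0,0,0],"jaw":-1},
    {"xyz":[0,0,0],"angular":[0,0,0],"jaw":-1},
    {"xyz":[0,0,0],"angular":[0,0,0],"jaw":-1},
    {"xyz":[0,0,0],"angular":[0,0,0],"jaw":-1},
    {"xyz":[0,0,0],"angular":[0,0,0],"jaw":-1},
    {"xyz":[0,0,0],"angular":[0,0,0],"jaw":-1},
    {"xyz":[0,0,0],"angular":[0,0,0],"jaw":-1}
  ]
}}

```text
time: 7.35
position: [529.7, 24.7, 256.4]
tool_rot: [0.651, 0.707, 0.133, 0.241]
force: [0.1, 0.1, -0.3]
opening: 54.2
```

```bash
cat > snap.py <<'E'
from h import *
import sys
k=sys.argv[1]
o=manip.get_obs(); T=np.array(vision.camera_info("wrist")['tool_from_camera']); im=vision.grab_frame("wrist"); cv2.imwrite(f"pics/{k}.png",cv2.resize(im[:,:,::-1],(768,576)))
print(o['time'],o['position'].round(2),o['tool_rot'].round(4),o['qpos'].round(3),np.abs(o['qd']).max().round(4),o['force'].round(2),o['opening'])
print(T.round(4)[:3].tolist())
np.savez(f"{k}.npz",im=im,p=o['position'],q=o['tool_rot'],T=T)
E
python3 snap.py w5
```

```text
7.35 [529.7   24.74 256.37] [0.6508 0.7074 0.1332 0.2414] [ 0.012 -0.47   2.207 -0.174  0.868  0.005] 0.005 [ 0.13  0.06 -0.27] 54.18182958609547
[[-0.0003, -0.9541, -0.2994, 76.4072], [1.0, -0.0008, 0.0016, 1.0466], [-0.0018, -0.2994, 0.9541, -134.2944]]
```

View pics/w5.png

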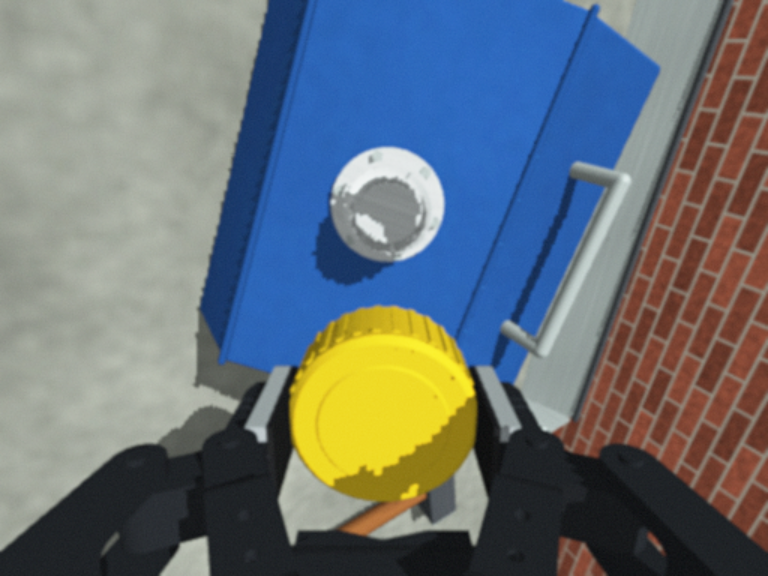

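```bash
python3 - <<'E'
from h import *
im=np.load("w5.npz")['im'][:,:,::-1]
cv2.imwrite("pics/w5z.png",cv2.resize(im[85:185,205:310],None,fx=7,fy=6 if 0 else 5.9,interpolation=cv2.INTER_CUBIC) if 0 else cv2.resize(im[85:185,205:310],None,fx=6,fy=6,interpolation=cv2.INTER_CUBIC))
E
```

```text
(no output)
```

View pics/w5z.png

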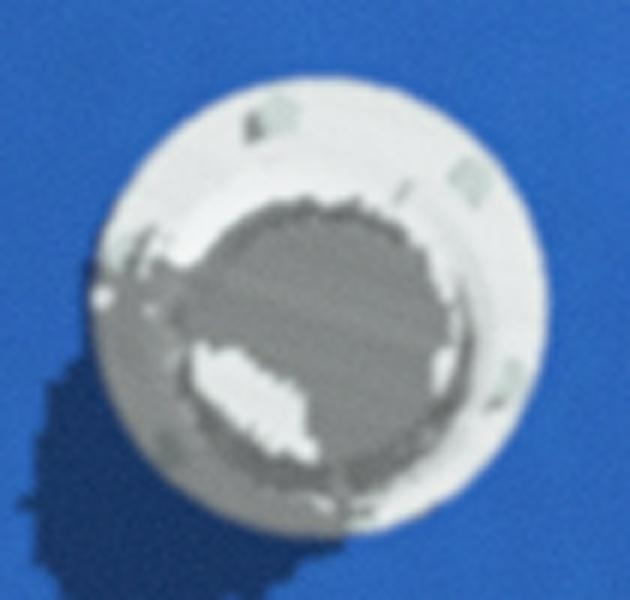

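```bash
cat >> h.py <<'E'
def camT(p,q,T):
    c=vision.camera_info("wrist"); f=192/np.tan(np.radians(c['vertical_fov'])/2)
    K=np.array([[f,0,c['cx']],[0,f,c['cy']],[0,0,1.]]); D=np.array(c['distortion'])
    W=np.eye(4); W[:3,:3]=R.from_quat(q).as_matrix(); W[:3,3]=p
    M=np.linalg.inv(W@T); return K,D,M[:3,:3],M[:3,3]
def load(k):
    d=np.load(k+".npz"); return camT(d['p'],d['q'],d['T']),d['im'],d
def circ(o,n,r,h,N=72):
    n=n/np.linalg.norm(n); u=np.cross(n,[0,1,0]);u/=np.linalg.norm(u);v=np.cross(n,u);a=np.linspace(0,2*np.pi,N,endpoint=False)
    return o+n*h+r*(np.outer(np.cos(a),u)+np.outer(np.sin(a),v))
def nvec(yaw,lean=32):
    l=np.radians(lean);return R.from_rotvec([0,0,yaw]).apply([-np.sin(l),0,np.cos(l)])
E
python3 - <<'E'
from h import *
c,im,d=load("w5")
bgr=im[:,:,::-1].copy(); hsv=cv2.cvtColor(bgr,cv2.COLOR_BGR2HSV)
m=(hsv[:,:,1]<110).astype(np.uint8)*255
sub=np.zeros_like(m); sub[90:180,210:310]=m[90:180,210:310]
cs_,_=cv2.findContours(sub,cv2.RETR_EXTERNAL,cv2.CHAIN_APPROX_NONE); ct=max(cs_,key=cv2.contourArea)
el=cv2.fitEllipse(ct); print(el)
rim=np.array([585.5,50.5,156]);n=nvec(-.239)
big=cv2.resize(bgr[85:185,205:310],None,fx=6,fy=6,interpolation=cv2.INTER_CUBIC)
def dr(P,col): 
    for u,v in proj(c,P): cv2.circle(big,(int((u-205+.5)*6),int((v-85+.5)*6)),2,col,-1)
for r,h,col in [(20,0,(0,0,255)),(26.5,-26,(0,255,0)),(23.5,-8,(255,0,255)),(26.5,-23,(0,255,255))]: 
    P=circ(rim,n,r,h); dr(P,col); print(r,h,cv2.fitEllipse(proj(c,P).astype(np.float32)))
cv2.imwrite("pics/w5o.png",big)
E
```

```text
((257.7845458984375, 135.80491638183594), (75.6033935546875, 76.32791137695312), 13.846687316894531)
20 0 ((253.62921142578125, 144.7466278076172), (52.0231819152832, 52.19692611694336), 169.8023223876953)
26.5 -26 ((253.70498657226562, 139.8827667236328), (62.6063232421875, 63.100624084472656), 175.91616821289062)
23.5 -8 ((253.65333557128906, 143.0478515625), (59.28958511352539, 59.57749938964844), 173.14479064941406)
26.5 -23 ((253.69656372070312, 140.34536743164062), (63.27878952026367, 63.74898147583008), 175.63937377929688)
```

View pics/w5o.png

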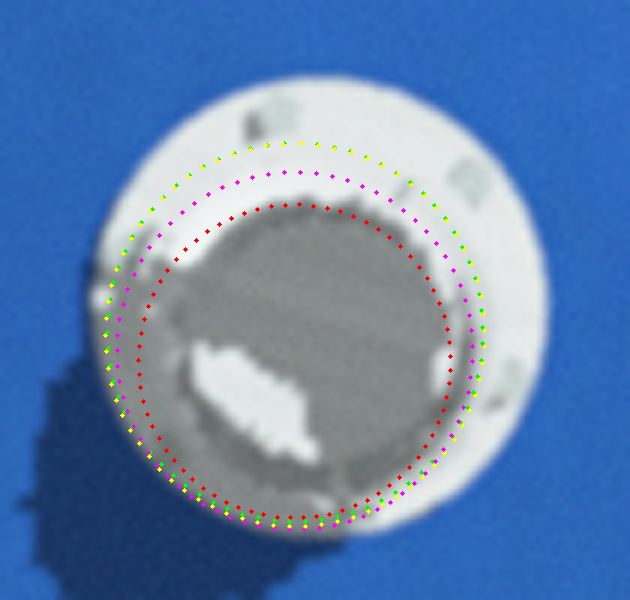

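The neck shows clearly, with its flange ellipse centred at (257.8, 135.8) native. It sits a few mm off my first estimate. A second view with the tool turned 90° about the neck axis will make the offset exact in both directions.

Call:
{"op": "move_arm", "data": {
  "motion": [
    {"xyz":[0.0175,0.023,0.0065],"angular":[-0.412,0.1,0.678],"jaw":-1},
    {"xyz":[0.0175,0.023,0.0065],"angular":[-0.412,0.1,0.678],"jaw":-1},
    {"xyz":[0.0175,0.023,0.0065],"angular":[-0.412,0.1,0.678],"jaw":-1},
    {"xyz":[0.0175,0.023,0.0065],"angular":[-0.412,0.1,0.678],"jaw":-1},
    {"xyz":[0.0175,0.023,0.0065],"angular":[-0.412,0.1,0.678],"jaw":-1},
    {"xyz":[0.0175,0.023,0.0065],"angular":[-0.412,0.1,0.678],"jaw":-1},
    {"xyz":[0.0175,0.023,0.0065],"angular":[-0.412,0.1,0.678],"jaw":-1}
  ]
}}

```text
time: 7.98
position: [547.2, 48.2, 262.8]
tool_rot: [0.321, 0.906, 0.028, 0.274]
force: [0.4, 0.1, -0.1]
opening: 53.8
```

Call:
{"op": "move_arm", "data": {
  "motion": [
    {"xyz":[0.0175,0.023,0.007],"angular":[-0.397,0.097,0.654],"jaw":-1},
    {"xyz":[0.0175,0.023,0.007],"angular":[-0.397,0.097,0.654],"jaw":-1},
    {"xyz":[0.0175,0.023,0.007],"angular":[-0.397,0.097,0.654],"jaw":-1},
    {"xyz":[0.0175,0.023,0.007],"angular":[-0.397,0.097,0.654],"jaw":-1},
    {"xyz":[0.0175,0.023,0.007],"angular":[-0.397,0.097,0.654],"jaw":-1},
    {"xyz":[0.0175,0.023,0.007],"angular":[-0.397,0.097,0.654],"jaw":-1},
    {"xyz":[0.0175,0.023,0.007],"angular":[-0.397,0.097,0.654],"jaw":-1}
  ]
}}

```text
time: 8.57
position: [564.7, 71.2, 269.8]
tool_rot: [-0.042, 0.96, -0.077, 0.265]
force: [0.4, 0.7, -1.0]
opening: 54.4
```

Call:
{"op": "move_arm", "data": {
  "motion": [
    {"xyz":[0,0,0],"angular":[0,0,0],"jaw":-1},
    {"xyz":[0,0,0],"angular":[0,0,0],"jaw":-1},
    {"xyz":[0,0,0],"angular":[0,0,0],"jaw":-1},
    {"xyz":[0,0,0],"angular":[0,0,0],"jaw":-1},
    {"xyz":[0,0,0],"angular":[0,0,0],"jaw":-1},
    {"xyz":[0,0,0],"angular":[0,0,0],"jaw":-1},
    {"xyz":[0,0,0],"angular":[0,0,0],"jaw":-1},
    {"xyz":[0,0,0],"angular":[0,0,0],"jaw":-1}
  ]
}}

```text
time: 9.23
position: [564.7, 71.2, 269.8]
tool_rot: [-0.04, 0.96, -0.076, 0.265]
force: [0.7, 1.0, -0.8]
opening: 54.4
```

```bash
python3 snap.py w6
```

```text
9.2333 [564.72  71.15 269.83] [-0.0403  0.9604 -0.0764  0.2649] [ 0.118 -0.361  2.109 -0.243  0.878 -1.43 ] 0.0022 [ 0.74  1.02 -0.8 ] 54.42559985364347
[[-0.0003, -0.9533, -0.3019, 75.7081], [1.0, -0.0006, 0.0007, -0.348], [-0.0008, -0.3019, 0.9533, -134.2944]]
```

View pics/w6.png

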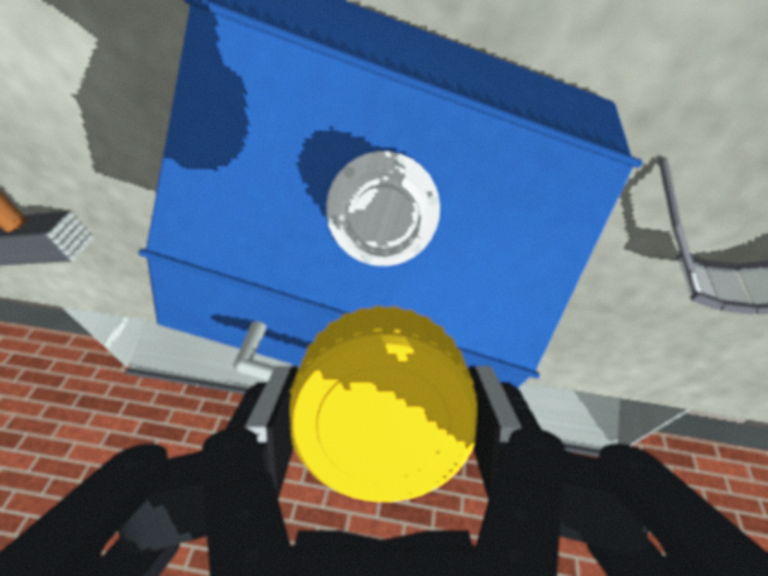

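```bash
cat > rel.py <<'E'
from h import *
T0=np.eye(4); Ts=[np.load(k+".npz")['T'] for k in ("w5","w6")]
T0[:3,3]=[76.2,0.4,-134.6]; an=np.mean([np.arctan2(-t[0,2],t[2,2]) for t in Ts]); s,cc=np.sin(an),np.cos(an)
T0[:3,:3]=[[0,-cc,-s],[1,0,0],[0,-s,cc]]
E0={}
for k,(y0,y1,x0,x1) in {"w5":(90,180,210,310),"w6":(90,180,205,305)}.items():
    d=np.load(k+".npz"); c=camT(d['p'],d['q'],T0); im=d['im']; hsv=cv2.cvtColor(im,cv2.COLOR_RGB2HSV)
    m=np.zeros(im.shape[:2],np.uint8); m[y0:y1,x0:x1]=((hsv[y0:y1,x0:x1,1]<110)*255)
    q,_=cv2.findContours(m,cv2.RETR_EXTERNAL,cv2.CHAIN_APPROX_NONE); q=max(q,key=cv2.contourArea)
    el=cv2.fitEllipse(q); print(k,el)
    # yellow cap extents
    ym=cv2.inRange(hsv,(20,120,60),(35,255,255)); ys,xs=np.nonzero(ym); 
    rows=[(r,xs[ys==r].min(),xs[ys==r].max()) for r in range(225,300,8) if (ys==r).any()]; print(rows,ys.min(),ys.max())
    E0[k]=(c,el[0],d)
    cv2.imwrite(f"pics/{k}z.png",cv2.resize(im[y0:y1,x0:x1,::-1],None,fx=6,fy=6,interpolation=cv2.INTER_CUBIC))
X,r=tri([E0[k][0] for k in E0],[E0[k][1] for k in E0]); print("flange ctr",X,r)
n=nvec(-.239)
for h in (34,36,38,40): print(h,X+n*h)
for k in E0:
    d=E0[k][2]; print(k,"tool frame",R.from_quat(d['q']).inv().apply(X-d['p']))
E
python3 rel.py
```

```text
w5 ((257.7845458984375, 135.80491638183594), (75.6033935546875, 76.32791137695312), 13.846687316894531)
[(225, np.int64(211), np.int64(300)), (233, np.int64(206), np.int64(305)), (241, np.int64(202), np.int64(308)), (249, np.int64(197), np.int64(313)), (257, np.int64(193), np.int64(315)), (265, np.int64(193), np.int64(317)), (273, np.int64(192), np.int64(317)), (281, np.int64(193), np.int64(317)), (289, np.int64(193), np.int64(316)), (297, np.int64(195), np.int64(315))] 204 334
w6 ((254.91754150390625, 138.5253448486328), (75.59929656982422, 76.48399353027344), 1.7263073921203613)
[(225, np.int64(211), np.int64(299)), (233, np.int64(205), np.int64(305)), (241, np.int64(202), np.int64(308)), (249, np.int64(197), np.int64(313)), (257, np.int64(194), np.int64(315)), (265, np.int64(193), np.int64(317)), (273, np.int64(192), np.int64(318)), (281, np.int64(193), np.int64(317)), (289, np.int64(193), np.int64(317)), (297, np.int64(195), np.int64(316))] 205 334
flange ctr [608.33847237  47.67776959 122.21974371] [array([-0.22, -0.22]), array([-0.22,  0.22])]
34 [590.8333544   51.94301544 151.05337898]
36 [589.80364158  52.19391226 152.74947517]
38 [588.77392876  52.44480907 154.44557136]
40 [587.74421594  52.69570589 156.14166756]
w5 tool frame [ 42.3005041    2.62516568 151.36227721]
w6 tool frame [3.96114663e+01 7.27606538e-02 1.50579793e+02]
```

View pics/w6z.png

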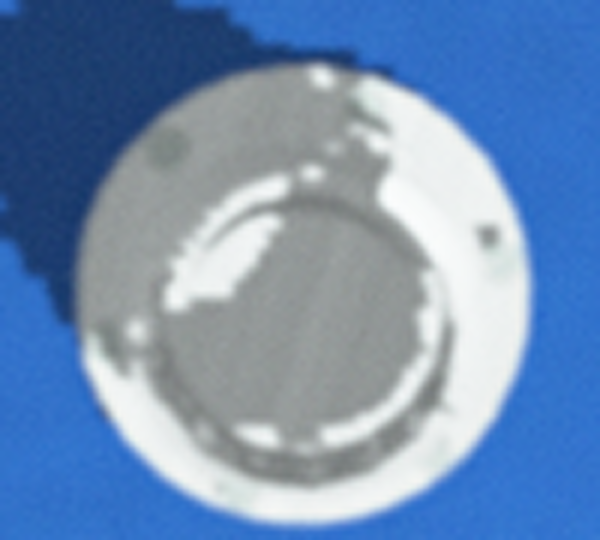

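```bash
python3 - <<'E'
from h import *
exec(open("rel.py").read().split("E0={}")[0])
T0[:3,3]=[76.2,0,-134.6]
c=camT(np.zeros(3),[0,0,0,1],T0)
def f(p,z=-14):
    x,r=p; P=circ(np.array([x,0,z]),np.array([0,0,1.]),r,0,360); uv=proj(c,P)
    return [uv[:,1].max()-334.5, uv[:,0].max()-uv[:,0].min()-126.3]
for z in (-12,-14,-16):
    s=least_squares(f,[0,28],args=(z,)); print(z,s.x)
# far bottom edge row of cap (row 204): base circle z=+12 r=29
for x in (-2,-1,0,1): 
    print(x,[ (z0,proj(c,circ(np.array([x,0,z0+13]),np.array([0,0,1.]),28.7,0,360))[:,1].min().round(1), proj(c,circ(np.array([x,0,z0-13]),np.array([0,0,1.]),28.5,0,360))[:,1].max().round(1)) for z0 in(-3,-1,1)])
for k in("w5","w6"):
    d=np.load(k+".npz"); print(R.from_quat(d['q']).as_matrix()[:,2],nvec(-.239))
E
```

```text
-12 [-2.47028493 27.82517748]
-14 [-1.18691976 27.37125941]
-16 [ 0.09644541 26.91734135]
-2 [(-3, np.float64(203.6), np.float64(341.2)), (-1, np.float64(202.3), np.float64(338.0)), (1, np.float64(201.0), np.float64(334.9))]
-1 [(-3, np.float64(201.7), np.float64(339.4)), (-1, np.float64(200.4), np.float64(336.2)), (1, np.float64(199.1), np.float64(333.1))]
0 [(-3, np.float64(199.7), np.float64(337.6)), (-1, np.float64(198.4), np.float64(334.4)), (1, np.float64(197.1), np.float64(331.3))]
1 [(-3, np.float64(197.7), np.float64(335.7)), (-1, np.float64(196.4), np.float64(332.6)), (1, np.float64(195.2), np.float64(329.5))]
[ 0.51483527 -0.12580751 -0.84800773] [-0.51485641  0.12544841  0.8480481 ]
[ 0.5149966  -0.12534686 -0.84797799] [-0.51485641  0.12544841  0.8480481 ]
```

The two views put the neck axis at rim (587.5, 52.3, 156), with 0.2 px residual, and it is parallel to the tool axis. I'll turn back and bring the cap to 40 mm above the rim on that axis.

Call:
{"op": "move_arm", "data": {
  "motion": [
    {"xyz":[0.0,-0.006,-0.03],"angular":[0.412,-0.1,-0.678],"jaw":-1},
    {"xyz":[0.0,-0.006,-0.03],"angular":[0.412,-0.1,-0.678],"jaw":-1},
    {"xyz":[0.0,-0.006,-0.03],"angular":[0.412,-0.1,-0.678],"jaw":-1},
    {"xyz":[0.0,-0.006,-0.03],"angular":[0.412,-0.1,-0.678],"jaw":-1},
    {"xyz":[0.0,-0.006,-0.03],"angular":[0.412,-0.1,-0.678],"jaw":-1},
    {"xyz":[0.0,-0.006,-0.03],"angular":[0.412,-0.1,-0.678],"jaw":-1},
    {"xyz":[0.0,-0.006,-0.03],"angular":[0.412,-0.1,-0.678],"jaw":-1}
  ]
}}

```text
time: 9.87
position: [564.7, 65.2, 239.8]
tool_rot: [0.339, 0.9, 0.034, 0.274]
force: [0.6, 0.3, -0.7]
opening: 54.0
```

Call:
{"op": "move_arm", "data": {
  "motion": [
    {"xyz":[0.0027,-0.0072,-0.0509],"angular":[0.397,-0.097,-0.654],"jaw":-1},
    {"xyz":[0.0027,-0.0072,-0.0509],"angular":[0.397,-0.097,-0.654],"jaw":-1},
    {"xyz":[0.0027,-0.0072,-0.0509],"angular":[0.397,-0.097,-0.654],"jaw":-1},
    {"xyz":[0.0027,-0.0072,-0.0509],"angular":[0.397,-0.097,-0.654],"jaw":-1},
    {"xyz":[0.0027,-0.0072,-0.0509],"angular":[0.397,-0.097,-0.654],"jaw":-1},
    {"xyz":[0.0027,-0.0072,-0.0509],"angular":[0.397,-0.097,-0.654],"jaw":-1},
    {"xyz":[0.0027,-0.0072,-0.0509],"angular":[0.397,-0.097,-0.654],"jaw":-1},
    {"xyz":[0.0027,-0.0072,-0.0509],"angular":[0.397,-0.097,-0.654],"jaw":-1},
    {"xyz":[0.0027,-0.0072,-0.0509],"angular":[0.397,-0.097,-0.654],"jaw":-1},
    {"xyz":[0.0027,-0.0072,-0.0509],"angular":[0.397,-0.097,-0.654],"jaw":-1}
  ]
}}

```text
time: 10.7
position: [567.4, 58.0, 189.0]
tool_rot: [0.65, 0.708, 0.133, 0.242]
force: [0.2, -0.2, -1.3]
opening: 53.9
```

Call:
{"op": "move_arm", "data": {
  "motion": [
    {"xyz":[0,0,0],"angular":[0,0,0],"jaw":-1},
    {"xyz":[0,0,0],"angular":[0,0,0],"jaw":-1},
    {"xyz":[0,0,0],"angular":[0,0,0],"jaw":-1},
    {"xyz":[0,0,0],"angular":[0,0,0],"jaw":-1},
    {"xyz":[0,0,0],"angular":[0,0,0],"jaw":-1}
  ]
}}

```text
time: 11.12
position: [567.4, 58.0, 188.9]
tool_rot: [0.65, 0.708, 0.133, 0.241]
force: [-0.2, 0.2, -0.9]
opening: 53.7
```

```bash
python3 snap.py w7; python3 - <<'E'
from h import *
for n,(x,y,w,h) in {"side":(230,110,100,90),"top":(190,80,110,100)}.items():
    im=vision.grab_frame(n)[:,:,::-1]; np.save(n+"7.npy",im)
    cv2.imwrite(f"pics/{n}7.png",cv2.resize(im[y:y+h,x:x+w],None,fx=6,fy=6,interpolation=cv2.INTER_CUBIC))
E
```

```text
11.1167 [567.4   57.97 188.92] [0.6504 0.7077 0.1334 0.2415] [ 0.087 -0.29   2.195 -0.261  0.719  0.154] 0.0026 [-0.18  0.22 -0.89] 53.731821328770856
[[-0.0003, -0.9541, -0.2994, 76.4062], [1.0, -0.0008, 0.0016, 1.0462], [-0.0018, -0.2994, 0.9541, -134.294]]
```

View pics/w7.png

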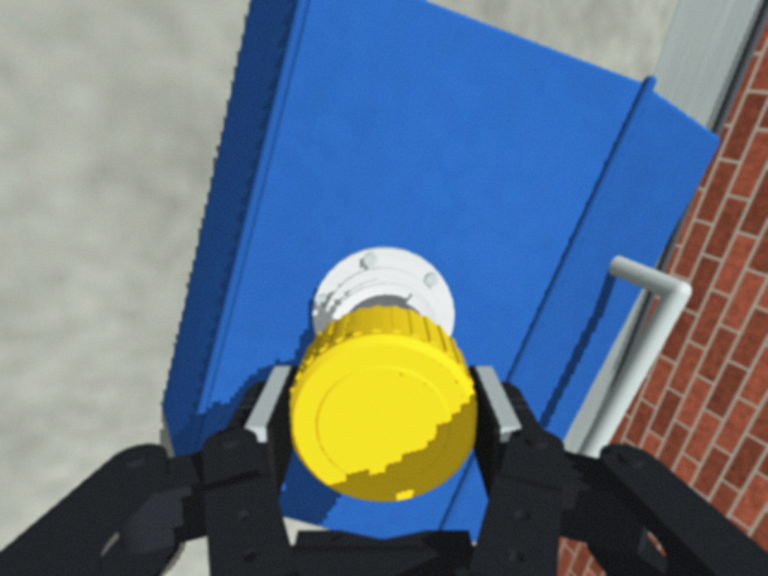

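View pics/side7.png

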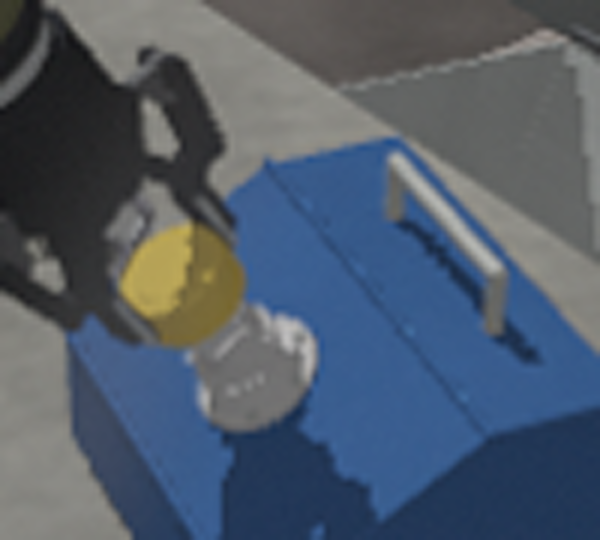

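View pics/top7.png

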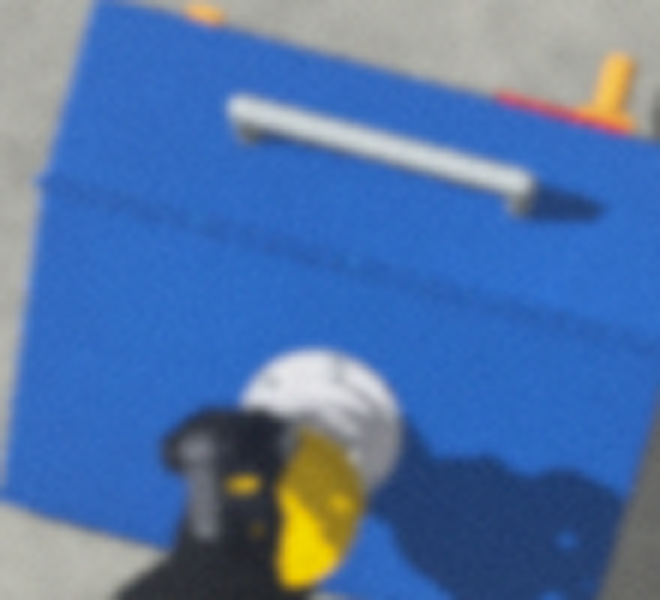

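The cap is on the axis: flange centre and cap centre are both at column ~384 of the enlarged wrist view. I'll descend along the axis to 8 mm.

Call:
{"op": "move_arm", "data": {
  "motion": [
    {"xyz":[0.0041,-0.001,-0.0068],"angular":[0,0,0],"jaw":-1},
    {"xyz":[0.0082,-0.002,-0.0136],"angular":[0,0,0],"jaw":-1},
    {"xyz":[0.0103,-0.0025,-0.017],"angular":[0,0,0],"jaw":-1},
    {"xyz":[0.0124,-0.003,-0.0203],"angular":[0,0,0],"jaw":-1},
    {"xyz":[0.0144,-0.0035,-0.0237],"angular":[0,0,0],"jaw":-1},
    {"xyz":[0.0165,-0.004,-0.0271],"angular":[0,0,0],"jaw":-1},
    {"xyz":[0.0165,-0.004,-0.0271],"angular":[0,0,0],"jaw":-1},
    {"xyz":[0.0165,-0.004,-0.0271],"angular":[0,0,0],"jaw":-1}
  ]
}}

```text
time: 11.93
position: [583.9, 53.9, 161.5]
tool_rot: [0.651, 0.708, 0.133, 0.241]
force: [1.4, 0.6, -0.9]
opening: 54.7
```

```bash
cat > st.py <<'E'
from h import *
o=manip.get_obs(); Rt=R.from_quat(o['tool_rot']); n=nvec(-.239); rim=np.array([587.5,52.3,156])
C=o['position']+Rt.apply([-.8,0,-1.])-rim; h=C@n
ex=np.array([-.03699,.98506,-.16817]); ey=np.cross(ex,n)
M=Rt.as_matrix(); 
print(f"t {o['time']:.2f} pos {o['position'].round(2)} capz {h:.2f} lat(ex5,ey5) {C@ex:.2f} {C@-ey:.2f} ang {np.arccos(np.clip(-M[:,2]@n,-1,1)):.4f} spin {np.arctan2(np.cross(ex,M[:,0])@n,ex@M[:,0]):.3f}")
f=o['force']; print("F axial",(f@n).round(2),"lat",(f@ex).round(2),(f@-ey).round(2),"tau",o['wrist_torque'].round(3),"tau_n",(o['wrist_torque']@n).round(3),"open",round(o['opening'],1),"q6",o['qpos'].round(3))
E
python3 st.py; python3 snap.py w8 >/dev/null
```

```text
t 11.93 pos [583.88  53.92 161.45] capz 7.69 lat(ex5,ey5) 0.01 0.17 ang 0.0001 spin 0.000
F axial -1.42 lat 0.7 -0.87 tau [ 0.104  0.262 -0.006] tau_n -0.026 open 54.7 q6 [ 0.075 -0.217  2.185 -0.272  0.655  0.164]
```

View pics/w8.png

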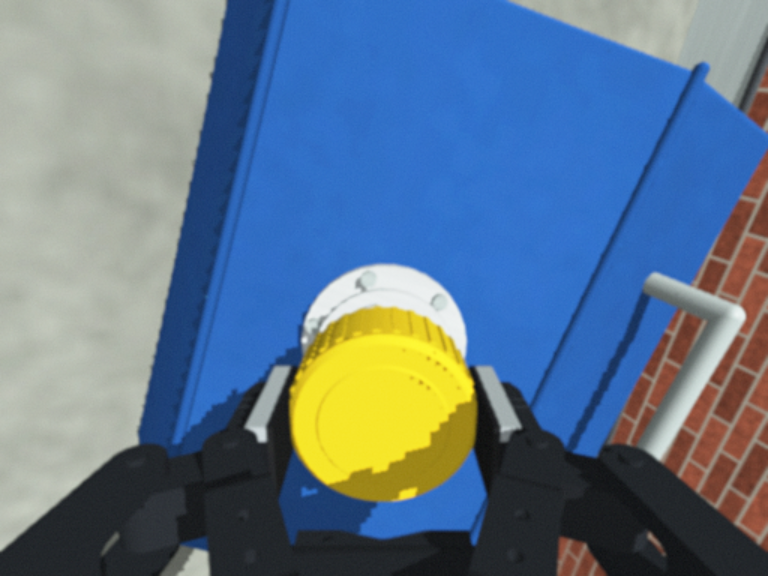

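No contact yet. I'll continue in small steps.

Call:
{"op": "move_arm", "data": {
  "motion": [
    {"xyz":[0.0005,-0.0001,-0.0008],"angular":[0,0,0],"jaw":-1},
    {"xyz":[0.001,-0.0003,-0.0017],"angular":[0,0,0],"jaw":-1},
    {"xyz":[0.0015,-0.0004,-0.0025],"angular":[0,0,0],"jaw":-1},
    {"xyz":[0.0021,-0.0005,-0.0034],"angular":[0,0,0],"jaw":-1},
    {"xyz":[0.0021,-0.0005,-0.0034],"angular":[0,0,0],"jaw":-1}
  ]
}}

```text
time: 12.4
position: [586.0, 53.4, 158.3]
tool_rot: [0.651, 0.708, 0.133, 0.241]
force: [0.9, -0.2, -0.7]
opening: 53.9
```

```bash
python3 st.py
```

```text
t 12.40 pos [585.98  53.44 158.27] capz 3.85 lat(ex5,ey5) 0.00 0.03 ang 0.0003 spin 0.000
F axial -1.07 lat -0.16 -0.36 tau [0.073 0.333 0.032] tau_n 0.031 open 53.9 q6 [ 0.074 -0.208  2.184 -0.274  0.647  0.165]
```

Call:
{"op": "move_arm", "data": {
  "motion": [
    {"xyz":[0.0005,-0.0001,-0.0008],"angular":[0,0,0],"jaw":-1},
    {"xyz":[0.001,-0.0003,-0.0017],"angular":[0,0,0],"jaw":-1},
    {"xyz":[0.001,-0.0003,-0.0017],"angular":[0,0,0],"jaw":-1}
  ]
}}

```text
time: 12.65
position: [587.1, 53.2, 157.1]
tool_rot: [0.651, 0.708, 0.133, 0.241]
force: [-3.2, -0.8, 2.2]
opening: 53.8
```

```bash
python3 st.py
```

```text
t 12.65 pos [587.09  53.22 157.05] capz 2.22 lat(ex5,ey5) -0.06 -0.29 ang 0.0005 spin -0.000
F axial 3.45 lat -1.05 1.7 tau [ 0.109  0.497 -0.025] tau_n -0.015 open 53.8 q6 [ 0.073 -0.204  2.183 -0.275  0.644  0.166]
```

Call:
{"op": "move_arm", "data": {
  "motion": [
    {"xyz":[0.0005,-0.0001,-0.0008],"angular":[0,0,0],"jaw":-1},
    {"xyz":[0.001,-0.0003,-0.0017],"angular":[0,0,0],"jaw":-1},
    {"xyz":[0.001,-0.0003,-0.0017],"angular":[0,0,0],"jaw":-1}
  ]
}}

```text
time: 12.9
position: [587.6, 53.1, 156.7]
tool_rot: [0.651, 0.708, 0.133, 0.241]
force: [-16.7, 2.0, 15.1]
opening: 54.1
```

```bash
python3 st.py
```

```text
t 12.90 pos [587.55  53.13 156.72] capz 1.69 lat(ex5,ey5) -0.11 -0.51 ang 0.0009 spin -0.000
F axial 21.65 lat 0.01 6.44 tau [ 0.108  1.644 -0.226] tau_n -0.041 open 54.1 q6 [ 0.073 -0.201  2.181 -0.275  0.644  0.167]
```

Contact came at an estimated cap height of about 2 mm above the rim. I'll ease the pressure and start turning backward (+n) in small steps, watching the force.

Call:
{"op": "move_arm", "data": {
  "motion": [
    {"xyz":[-0.0003,0.0002,0.0012],"angular":[0,0,0],"jaw":-1},
    {"xyz":[-0.0003,0.0002,0.0012],"angular":[0,0,0],"jaw":-1},
    {"xyz":[-0.0003,0.0002,0.0012],"angular":[0,0,0],"jaw":-1}
  ]
}}

```text
time: 13.15
position: [587.5, 53.3, 157.0]
tool_rot: [0.651, 0.708, 0.133, 0.241]
force: [-8.5, 0.6, 6.7]
opening: 53.9
```

```bash
python3 st.py
```

```text
t 13.15 pos [587.48  53.26 157.03] capz 2.00 lat(ex5,ey5) -0.03 -0.61 ang 0.0002 spin -0.000
F axial 10.13 lat -0.22 3.81 tau [ 0.164  1.02  -0.089] tau_n -0.032 open 53.9 q6 [ 0.073 -0.202  2.182 -0.275  0.644  0.166]
```

Call:
{"op": "move_arm", "data": {
  "motion": [
    {"xyz":[0,0,0],"angular":[-0.0258,0.0063,0.0424],"jaw":-1},
    {"xyz":[0,0,0],"angular":[-0.0515,0.0125,0.0848],"jaw":-1},
    {"xyz":[0,0,0],"angular":[-0.0515,0.0125,0.0848],"jaw":-1}
  ]
}}

```text
time: 13.4
position: [587.9, 53.7, 157.6]
tool_rot: [0.614, 0.74, 0.122, 0.248]
force: [-7.6, 3.6, 8.7]
opening: 54.4
```

```bash
python3 st.py
```

```text
t 13.40 pos [587.92  53.72 157.64] capz 2.35 lat(ex5,ey5) 0.31 -1.43 ang 0.0018 spin 0.101
F axial 11.73 lat 2.41 1.74 tau [0.298 0.841 0.072] tau_n 0.013 open 54.4 q6 [ 0.074 -0.203  2.181 -0.274  0.643  0.064]
```

```bash
sed -i 's/@-ey/@ey/g' st.py; python3 st.py
```

```text
t 13.40 pos [587.92  53.72 157.64] capz 2.35 lat(ex5,ey5) 0.31 1.43 ang 0.0018 spin 0.101
F axial 11.73 lat 2.41 -1.74 tau [0.298 0.841 0.072] tau_n 0.013 open 54.4 q6 [ 0.074 -0.203  2.181 -0.274  0.643  0.064]
```

Call:
{"op": "move_arm", "data": {
  "motion": [
    {"xyz":[-0.0012,-0.0003,-0.0003],"angular":[0,0,0],"jaw":-1},
    {"xyz":[-0.0012,-0.0003,-0.0003],"angular":[-0.0258,0.0063,0.0424],"jaw":-1},
    {"xyz":[-0.0012,-0.0003,-0.0003],"angular":[-0.0258,0.0063,0.0424],"jaw":-1}
  ]
}}

```text
time: 13.65
position: [587.2, 53.3, 157.6]
tool_rot: [0.595, 0.755, 0.116, 0.251]
force: [-4.2, 2.4, 6.5]
opening: 53.9
```

```bash
python3 st.py
```

```text
t 13.65 pos [587.2   53.33 157.56] capz 2.61 lat(ex5,ey5) -0.03 0.76 ang 0.0030 spin 0.151
F axial 8.02 lat 1.38 -0.06 tau [0.178 0.562 0.141] tau_n 0.098 open 53.9 q6 [ 0.073 -0.205  2.184 -0.274  0.642  0.014]
```

Call:
{"op": "move_arm", "data": {
  "motion": [
    {"xyz":[-0.0003,0,0.0001],"angular":[-0.0258,0.0063,0.0424],"jaw":-1},
    {"xyz":[-0.0003,0,0.0001],"angular":[-0.0515,0.0125,0.0848],"jaw":-1},
    {"xyz":[-0.0003,0,0.0001],"angular":[-0.0515,0.0125,0.0848],"jaw":-1}
  ]
}}

```text
time: 13.9
position: [587.2, 52.8, 157.7]
tool_rot: [0.556, 0.783, 0.103, 0.258]
force: [-0.7, -0.8, 4.9]
opening: 53.8
```

```bash
python3 st.py
```

```text
t 13.90 pos [587.24  52.83 157.66] capz 2.61 lat(ex5,ey5) -0.52 0.87 ang 0.0038 spin 0.251
F axial 4.45 lat -1.62 1.8 tau [-0.093  0.042  0.056] tau_n 0.101 open 53.8 q6 [ 0.072 -0.205  2.184 -0.275  0.641 -0.086]
```

Call:
{"op": "move_arm", "data": {
  "motion": [
    {"xyz":[-0.0003,0,0.0001],"angular":[-0.0258,0.0063,0.0424],"jaw":-1},
    {"xyz":[-0.0003,0,0.0001],"angular":[-0.0515,0.0125,0.0848],"jaw":-1},
    {"xyz":[-0.0003,0,0.0001],"angular":[-0.0515,0.0125,0.0848],"jaw":-1}
  ]
}}

```text
time: 14.15
position: [586.2, 53.0, 156.3]
tool_rot: [0.517, 0.81, 0.09, 0.261]
force: [0.7, 2.4, 0.5]
opening: 53.9
```

```bash
python3 st.py
```

```text
t 14.15 pos [586.2   52.97 156.25] capz 1.97 lat(ex5,ey5) -0.09 -0.64 ang 0.0017 spin 0.350
F axial 0.34 lat 2.25 1.08 tau [0.375 0.093 0.254] tau_n 0.035 open 53.9 q6 [ 0.073 -0.205  2.186 -0.274  0.641 -0.185]
```

The axial force fell to zero at about 0.3 rad, so the cap came off the starts at an estimated height of about 2.7 mm. I'll follow it down along the axis.

Call:
{"op": "move_arm", "data": {
  "motion": [
    {"xyz":[0.0004,0.0001,0.0002],"angular":[-0.0258,0.0063,0.0424],"jaw":-1},
    {"xyz":[0.0009,0,-0.0006],"angular":[-0.0258,0.0063,0.0424],"jaw":-1},
    {"xyz":[0.0014,-0.0002,-0.0015],"angular":[-0.0258,0.0063,0.0424],"jaw":-1},
    {"xyz":[0.0019,-0.0003,-0.0023],"angular":[-0.0258,0.0063,0.0424],"jaw":-1},
    {"xyz":[0.0019,-0.0003,-0.0023],"angular":[-0.0258,0.0063,0.0424],"jaw":-1}
  ]
}}

```text
time: 14.57
position: [587.5, 52.3, 153.1]
tool_rot: [0.498, 0.823, 0.083, 0.263]
force: [-0.1, -0.4, -0.8]
opening: 54.1
```

```bash
python3 st.py
```

```text
t 14.57 pos [587.51  52.32 153.06] capz -1.50 lat(ex5,ey5) -0.23 -1.16 ang 0.0008 spin 0.399
F axial -0.73 lat -0.27 -0.52 tau [0.067 0.347 0.026] tau_n 0.031 open 54.1 q6 [ 0.071 -0.197  2.184 -0.276  0.637 -0.233]
```

Call:
{"op": "move_arm", "data": {
  "motion": [
    {"xyz":[0.0008,0.0002,0.0003],"angular":[0,0,0],"jaw":-1},
    {"xyz":[0.0014,0.0001,-0.0005],"angular":[0,0,0],"jaw":-1},
    {"xyz":[0.0019,0,-0.0014],"angular":[0,0,0],"jaw":-1},
    {"xyz":[0.0019,0,-0.0014],"angular":[0,0,0],"jaw":-1}
  ]
}}

```text
time: 14.9
position: [589.9, 52.5, 152.8]
tool_rot: [0.497, 0.823, 0.083, 0.263]
force: [-3.0, -0.5, 0.6]
opening: 54.0
```

```bash
python3 st.py
```

```text
t 14.90 pos [589.88  52.45 152.79] capz -2.93 lat(ex5,ey5) -0.13 0.75 ang 0.0007 spin 0.400
F axial 2.01 lat -0.47 -2.29 tau [ 0.028  0.511 -0.039] tau_n 0.016 open 54.0 q6 [ 0.071 -0.191  2.18  -0.277  0.633 -0.232]
```

The drop is confirmed: contact again at -2.9 mm, square and centred. Now I'll screw forward (clockwise), following the 4.46 mm/rad lead.

Call:
{"op": "move_arm", "data": {
  "motion": [
    {"xyz":[-0.0005,0,0],"angular":[0,0,0],"jaw":-1},
    {"xyz":[-0.0003,-0.0001,-0.0004],"angular":[0.0515,-0.0125,-0.0848],"jaw":-1},
    {"xyz":[0,-0.0001,-0.0008],"angular":[0.103,-0.025,-0.1696],"jaw":-1},
    {"xyz":[0.0002,-0.0002,-0.0011],"angular":[0.1545,-0.0376,-0.2544],"jaw":-1},
    {"xyz":[0.0004,-0.0002,-0.0015],"angular":[0.206,-0.0502,-0.3392],"jaw":-1},
    {"xyz":[0.0004,-0.0002,-0.0015],"angular":[0.206,-0.0502,-0.3392],"jaw":-1}
  ]
}}

```text
time: 15.4
position: [590.2, 52.4, 150.9]
tool_rot: [0.651, 0.707, 0.134, 0.241]
force: [0.2, 1.0, 0.1]
opening: 54.0
```

```bash
python3 st.py
```

```text
t 15.40 pos [590.17  52.36 150.93] capz -4.66 lat(ex5,ey5) 0.01 -0.26 ang 0.0009 spin -0.002
F axial 0.11 lat 0.99 0.34 tau [0.245 0.268 0.06 ] tau_n -0.041 open 54.0 q6 [ 0.071 -0.188  2.181 -0.278  0.629  0.17 ]
```

Call:
{"op": "move_arm", "data": {
  "motion": [
    {"xyz":[0.0002,-0.0001,-0.0004],"angular":[0.0515,-0.0125,-0.0848],"jaw":-1},
    {"xyz":[0.0005,-0.0001,-0.0008],"angular":[0.103,-0.025,-0.1696],"jaw":-1},
    {"xyz":[0.0007,-0.0002,-0.0011],"angular":[0.1545,-0.0376,-0.2544],"jaw":-1},
    {"xyz":[0.0009,-0.0002,-0.0015],"angular":[0.206,-0.0502,-0.3392],"jaw":-1},
    {"xyz":[0.0009,-0.0002,-0.0015],"angular":[0.206,-0.0502,-0.3392],"jaw":-1}
  ]
}}

```text
time: 15.82
position: [591.1, 52.2, 149.5]
tool_rot: [0.778, 0.564, 0.179, 0.21]
force: [0.0, 1.6, -0.2]
opening: 54.1
```

```bash
python3 st.py
```

```text
t 15.82 pos [591.12  52.16 149.51] capz -6.38 lat(ex5,ey5) 0.08 -0.49 ang 0.0010 spin -0.399
F axial -0.02 lat 1.59 0.07 tau [0.14  0.273 0.07 ] tau_n 0.022 open 54.1 q6 [ 0.07  -0.184  2.181 -0.279  0.626  0.569]
```

Call:
{"op": "move_arm", "data": {
  "motion": [
    {"xyz":[0.0002,-0.0001,-0.0004],"angular":[0.0515,-0.0125,-0.0848],"jaw":-1},
    {"xyz":[0.0005,-0.0001,-0.0008],"angular":[0.103,-0.025,-0.1696],"jaw":-1},
    {"xyz":[0.0007,-0.0002,-0.0011],"angular":[0.1545,-0.0376,-0.2544],"jaw":-1},
    {"xyz":[0.0007,-0.0002,-0.0011],"angular":[0.1545,-0.0376,-0.2544],"jaw":-1}
  ]
}}

```text
time: 16.15
position: [591.8, 52.0, 148.7]
tool_rot: [0.853, 0.443, 0.208, 0.182]
force: [-1.8, 1.3, 1.6]
opening: 54.2
```

```bash
python3 st.py
```

```text
t 16.15 pos [591.84  51.97 148.66] capz -7.50 lat(ex5,ey5) 0.13 -0.53 ang 0.0009 spin -0.698
F axial 2.4 lat 1.08 -0.58 tau [0.115 0.328 0.066] tau_n 0.038 open 54.2 q6 [ 0.07  -0.181  2.18  -0.28   0.624  0.868]
```

The closed end now meets the rim at an estimated -7.5. I'll tighten with small turns while watching the torque.

Call:
{"op": "move_arm", "data": {
  "motion": [
    {"xyz":[0,0,0],"angular":[0.0515,-0.0125,-0.0848],"jaw":-1},
    {"xyz":[0,0,0],"angular":[0.103,-0.025,-0.1696],"jaw":-1},
    {"xyz":[0,0,0],"angular":[0.103,-0.025,-0.1696],"jaw":-1}
  ]
}}

```text
time: 16.4
position: [591.9, 51.9, 148.7]
tool_rot: [0.893, 0.356, 0.225, 0.16]
force: [-1.2, 0.7, 2.2]
opening: 54.1
```

```bash
python3 st.py
```

```text
t 16.40 pos [591.88  51.89 148.72] capz -7.49 lat(ex5,ey5) 0.16 -0.58 ang 0.0010 spin -0.896
F axial 2.62 lat 0.36 0.17 tau [ 0.066  0.276 -0.023] tau_n -0.019 open 54.1 q6 [ 0.07  -0.181  2.18  -0.28   0.624  1.067]
```

Call:
{"op": "move_arm", "data": {
  "motion": [
    {"xyz":[0,0,0],"angular":[0.026,-0.006,-0.0424],"jaw":-1},
    {"xyz":[0,0,0],"angular":[0.0515,-0.0125,-0.0848],"jaw":-1},
    {"xyz":[0,0,0],"angular":[0.0515,-0.0125,-0.0848],"jaw":-1}
  ]
}}

```text
time: 16.65
position: [591.9, 51.9, 148.7]
tool_rot: [0.909, 0.311, 0.233, 0.149]
force: [-1.5, -0.2, 2.9]
opening: 54.0
```

```bash
python3 st.py
```

```text
t 16.65 pos [591.94  51.87 148.72] capz -7.52 lat(ex5,ey5) 0.20 -0.58 ang 0.0010 spin -0.995
F axial 3.15 lat -0.65 0.15 tau [ 0.098  0.252 -0.049] tau_n -0.06 open 54.0 q6 [ 0.07  -0.181  2.179 -0.28   0.624  1.165]
```

Call:
{"op": "move_arm", "data": {
  "motion": [
    {"xyz":[0,0,0],"angular":[0.026,-0.006,-0.0424],"jaw":-1},
    {"xyz":[0,0,0],"angular":[0.0412,-0.01,-0.068],"jaw":-1},
    {"xyz":[0,0,0],"angular":[0.0412,-0.01,-0.068],"jaw":-1}
  ]
}}

```text
time: 16.9
position: [592.3, 52.1, 148.9]
tool_rot: [0.921, 0.275, 0.239, 0.139]
force: [0.9, 0.7, 1.4]
opening: 54.1
```

```bash
python3 st.py
```

```text
t 16.90 pos [592.26  52.12 148.88] capz -7.51 lat(ex5,ey5) 0.46 -0.23 ang 0.0019 spin -1.075
F axial 0.84 lat 0.45 1.56 tau [0.239 0.122 0.069] tau_n -0.049 open 54.1 q6 [ 0.07  -0.181  2.179 -0.28   0.623  1.246]
```

Call:
{"op": "move_arm", "data": {
  "motion": [
    {"xyz":[0,0,0],"angular":[0.026,-0.006,-0.0424],"jaw":-1},
    {"xyz":[0,0,0],"angular":[0.0412,-0.01,-0.068],"jaw":-1},
    {"xyz":[0,0,0],"angular":[0.0412,-0.01,-0.068],"jaw":-1}
  ]
}}

```text
time: 17.15
position: [592.5, 52.3, 149.0]
tool_rot: [0.931, 0.237, 0.245, 0.13]
force: [2.9, 1.6, 0.3]
opening: 54.2
```

```bash
python3 st.py; python3 snap.py w9
```

```text
t 17.15 pos [592.49  52.26 149.01] capz -7.50 lat(ex5,ey5) 0.63 0.02 ang 0.0025 spin -1.156
F axial -1.0 lat 1.4 2.81 tau [ 0.367 -0.055  0.501] tau_n 0.229 open 54.2 q6 [ 0.07  -0.181  2.179 -0.28   0.623  1.326]
17.15 [592.49  52.26 149.01] [0.9311 0.2375 0.2446 0.1296] [ 0.07  -0.181  2.179 -0.28   0.623  1.326] 0.0116 [2.87 1.58 0.33] 54.20694538971474
[[-0.0003, -0.9545, -0.2983, 77.5709], [1.0, -0.0003, -0.0001, 0.7403], [0.0, -0.2983, 0.9545, -134.292]]
```

View pics/w9.png

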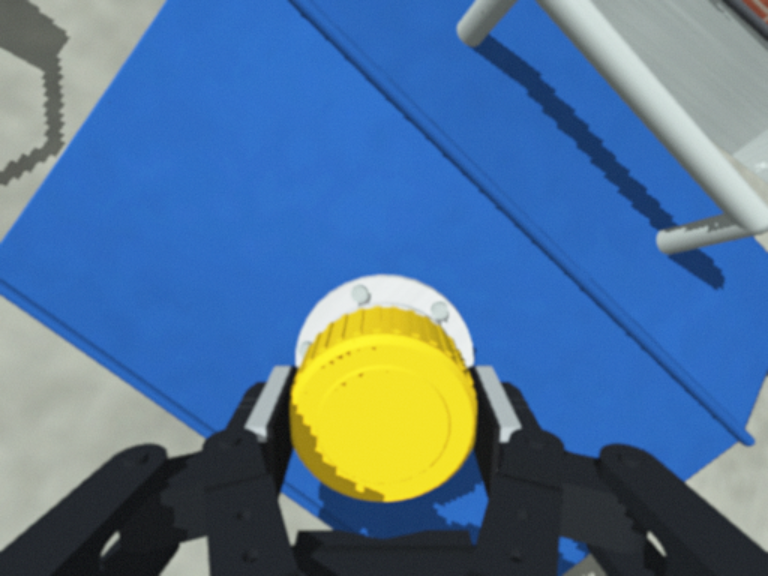

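Torque has started to rise, 0.28 N m above the baseline. One more small turn.

Call:
{"op": "move_arm", "data": {
  "motion": [
    {"xyz":[0,0,0],"angular":[0.0258,-0.0063,-0.0424],"jaw":-1},
    {"xyz":[0,0,0],"angular":[0.0258,-0.0063,-0.0424],"jaw":-1}
  ]
}}

```text
time: 17.37
position: [592.5, 52.3, 149.0]
tool_rot: [0.937, 0.213, 0.248, 0.123]
force: [4.2, 1.7, -0.1]
opening: 54.0
```

```bash
python3 st.py
```

```text
t 17.37 pos [592.55  52.34 149.02] capz -7.52 lat(ex5,ey5) 0.74 0.07 ang 0.0027 spin -1.208
F axial -2.07 lat 1.55 3.74 tau [ 0.522 -0.286  0.293] tau_n -0.056 open 54.0 q6 [ 0.07  -0.181  2.179 -0.28   0.622  1.379]
```

```bash
python3 - <<'E'
from h import *
n=nvec(-.239)
for i in range(6):
    o=manip.get_obs(); print(o['time'],"tau_n",(o['wrist_torque']@n).round(3),"F",o['force'].round(1),"q6",o['qpos'][5].round(4),o['joint_torque'][5].round(3))
    im=vision.grab_frame("wrist")
cv2.imwrite("pics/w10.png",im[195:345,185:325,::-1].repeat(4,0).repeat(4,1))
im=np.load("w9.npz")['im'];cv2.imwrite("pics/w9c.png",im[195:345,185:325,::-1].repeat(4,0).repeat(4,1))
im=np.load("w8.npz")['im'];cv2.imwrite("pics/w8c.png",im[195:345,185:325,::-1].repeat(4,0).repeat(4,1))
E
```

```text
17.3667 tau_n -0.056 F [ 4.2  1.7 -0.1] q6 1.3787 0.142
17.4167 tau_n -0.016 F [ 4.4  2.8 -0.2] q6 1.3782 -0.02
17.4667 tau_n -0.01 F [ 4.6  3.  -0.1] q6 1.3781 -0.03
17.5167 tau_n -0.037 F [ 4.4  3.2 -0. ] q6 1.3781 -0.028
17.5667 tau_n -0.014 F [ 5.   3.1 -0.2] q6 1.378 -0.027
17.6167 tau_n 0.062 F [4.2 3.  0.5] q6 1.378 -0.027
```

View pics/w10.png

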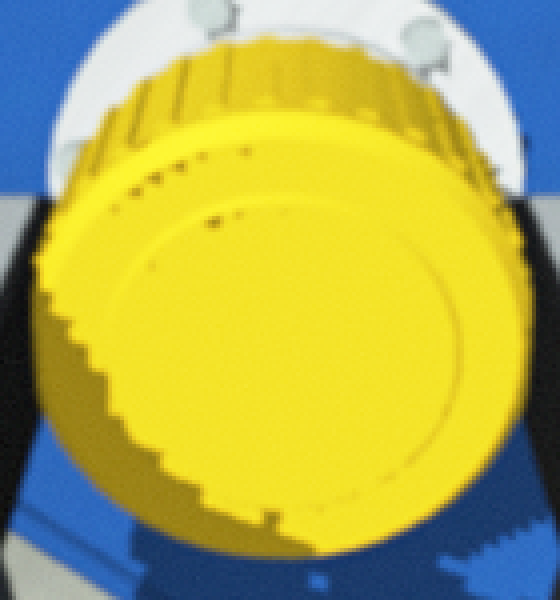

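View pics/w8c.png

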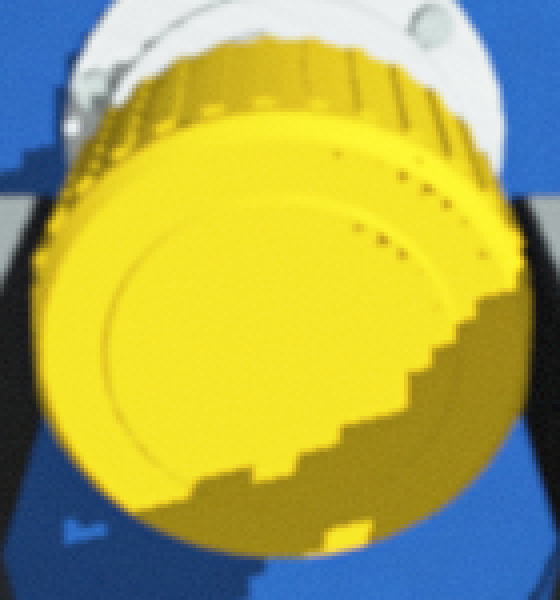

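View pics/w9c.png

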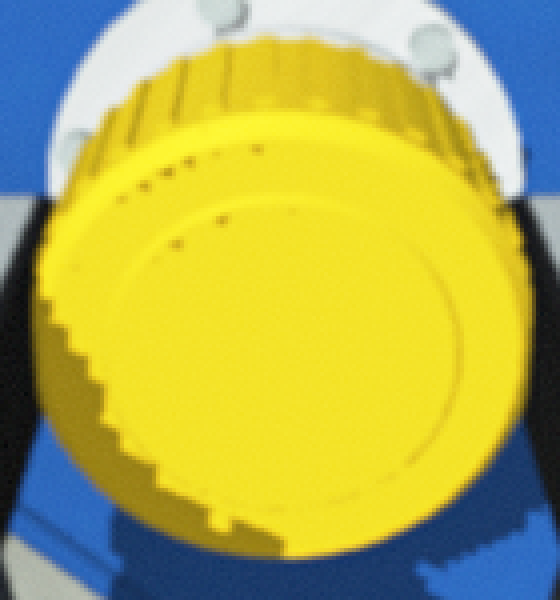

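The ribs sit unchanged relative to the fingers, so there is no slip. The static torque is still about zero, so it isn't tight yet and I'll continue.

Call:
{"op": "move_arm", "data": {
  "motion": [
    {"xyz":[0.0003,0.0003,0],"angular":[0.0412,-0.01,-0.068],"jaw":-1},
    {"xyz":[0.0003,0.0003,0],"angular":[0.0412,-0.01,-0.068],"jaw":-1},
    {"xyz":[0.0003,0.0003,0],"angular":[0.0412,-0.01,-0.068],"jaw":-1}
  ]
}}

```text
time: 17.92
position: [592.8, 52.4, 149.2]
tool_rot: [0.945, 0.175, 0.253, 0.113]
force: [5.3, 1.0, 0.5]
opening: 54.0
```

```bash
cat > tq.py <<'E'
from h import *
n=nvec(-.239); t=[];j=[]
for i in range(3):
    o=manip.get_obs(); t.append(o['wrist_torque']@n); j.append(o['joint_torque'][5]); vision.grab_frame("wrist")
print("tau_n",np.round(t,3),"j6",np.round(j,3))
E
python3 st.py; python3 tq.py
```

```text
t 17.92 pos [592.82  52.4  149.16] capz -7.53 lat(ex5,ey5) 0.83 0.36 ang 0.0022 spin -1.290
F axial -2.19 lat 0.68 4.93 tau [ 0.608 -0.475  0.07 ] tau_n -0.314 open 54.0 q6 [ 0.07  -0.18   2.178 -0.279  0.623  1.46 ]
tau_n [-0.314 -0.358 -0.291] j6 [-0.324 -0.343 -0.33 ]
```

Call:
{"op": "move_arm", "data": {
  "motion": [
    {"xyz":[0,0,0],"angular":[0.0412,-0.01,-0.068],"jaw":-1},
    {"xyz":[0,0,0],"angular":[0.0412,-0.01,-0.068],"jaw":-1},
    {"xyz":[0,0,0],"angular":[0.0412,-0.01,-0.068],"jaw":-1}
  ]
}}

```text
time: 18.32
position: [592.7, 53.0, 149.0]
tool_rot: [0.951, 0.137, 0.257, 0.102]
force: [4.6, 5.3, 1.8]
opening: 54.1
```

```bash
python3 st.py; python3 tq.py
```

```text
t 18.32 pos [592.7   53.02 149.02] capz -7.51 lat(ex5,ey5) 1.53 0.25 ang 0.0026 spin -1.370
F axial -0.19 lat 4.75 5.5 tau [ 1.378 -0.215  0.695] tau_n -0.147 open 54.1 q6 [ 0.071 -0.18   2.178 -0.278  0.623  1.54 ]
tau_n [-0.147 -0.084 -0.106] j6 [-0.075 -0.08  -0.084]
```

```bash
python3 snap.py w11; python3 - <<'E'
import numpy as np,cv2
a=[]
for k in ("w5","w8","w9","w11"):
    im=np.load(k+".npz")['im'][200:262,185:325,::-1]; a.append(cv2.resize(im,None,fx=4,fy=2.3,interpolation=cv2.INTER_CUBIC))
cv2.imwrite("pics/ribs.png",np.vstack(a))
E
```

```text
18.4667 [592.67  53.07 148.98] [0.9513 0.1368 0.2569 0.102 ] [ 0.071 -0.18   2.178 -0.278  0.623  1.54 ] 0.001 [4.56 3.69 1.07] 53.87943716287275
[[-0.0003, -0.9545, -0.2984, 77.7097], [1.0, -0.0002, -0.0005, 0.5504], [0.0004, -0.2984, 0.9545, -134.2929]]
```

View pics/ribs.png

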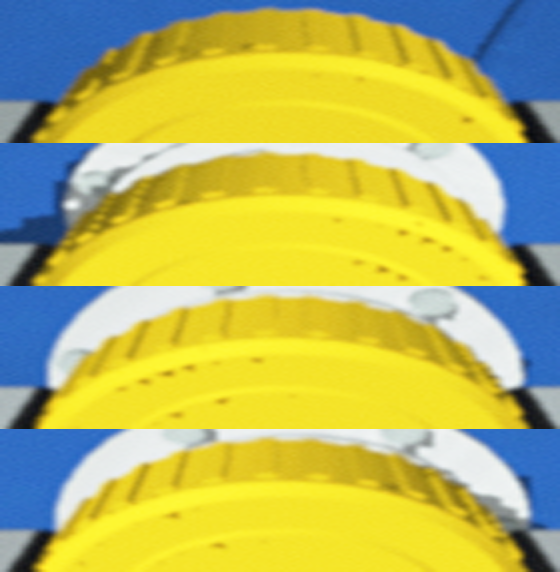

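View pics/w11.png

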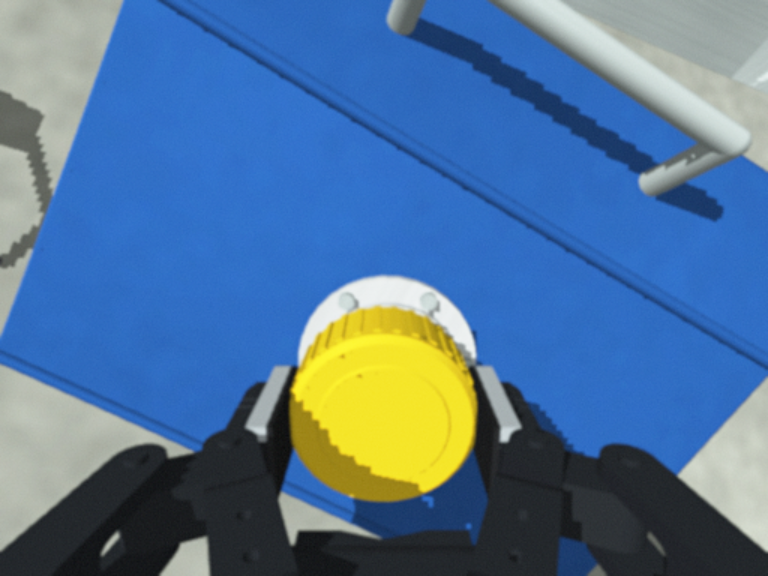

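```bash
python3 - <<'E'
import numpy as np,cv2
def prof(im,r0=218,r1=232):
    g=im[:,:,:3].astype(float)
    # bump line: follow circle lower rim of skirt; use rows 208..220 central
    return g
ims={k:np.load(k+".npz")['im'][195:345,185:325].astype(float).mean(2) for k in ("w5","w6","w7","w8","w9","w11")}
ims["w10"]=cv2.imread("pics/w10.png")[::4,::4].astype(float).mean(2)
def feat(g):
    p=g[14:21,40:101].mean(0); p=p-cv2.GaussianBlur(p[None],(0,0),5)[0]; return p
ref=feat(ims["w8"])
for k in ["w5","w6","w7","w8","w9","w10","w11"]:
    p=feat(ims[k]); best=[]
    for s in np.arange(-7,7.01,.5):
        x=np.arange(8,53); q=np.interp(x+s,np.arange(61),p); best.append((np.corrcoef(q,ref[8:53])[0,1],s))
    b=sorted(best)[::-1][:3]; print(k,[(round(a,2),s) for a,s in b])
E
```

```text
w5 [(np.float64(0.88), np.float64(0.0)), (np.float64(0.82), np.float64(-0.5)), (np.float64(0.79), np.float64(0.5))]
w6 [(np.float64(0.65), np.float64(0.5)), (np.float64(0.6), np.float64(1.5)), (np.float64(0.57), np.float64(0.0))]
w7 [(np.float64(0.95), np.float64(0.0)), (np.float64(0.9), np.float64(0.5)), (np.float64(0.88), np.float64(-0.5))]
w8 [(np.float64(1.0), np.float64(0.0)), (np.float64(0.94), np.float64(-0.5)), (np.float64(0.94), np.float64(0.5))]
w9 [(np.float64(0.33), np.float64(-3.5)), (np.float64(0.3), np.float64(1.5)), (np.float64(0.3), np.float64(-3.0))]
w10 [(np.float64(0.39), np.float64(-3.5)), (np.float64(0.37), np.float64(-3.0)), (np.float64(0.36), np.float64(-2.5))]
w11 [(np.float64(0.41), np.float64(-3.5)), (np.float64(0.4), np.float64(2.5)), (np.float64(0.4), np.float64(2.0))]
```

```bash
python3 - <<'E'
import numpy as np,cv2
a=[]
for k in ("w8","w9","w10","w11"):
    if k=="w10": im=cv2.imread("pics/w10.png")[::4,::4][8:50,20:120]
    else: im=np.load(k+".npz")['im'][203:245,205:305,::-1]
    im=im.astype(float); im=cv2.resize(im,None,fx=7,fy=3.4,interpolation=cv2.INTER_CUBIC)
    g=im-cv2.GaussianBlur(im,(0,0),25); a.append(np.clip(g*3+128,0,255).astype(np.uint8))
o=np.vstack(a)
for x in range(0,700,50): cv2.line(o,(x,0),(x,o.shape[0]),(255,0,0),1)
cv2.imwrite("pics/ribs2.png",o); print(o.shape)
E
```

```text
(572, 700, 3)
```

View pics/ribs2.png

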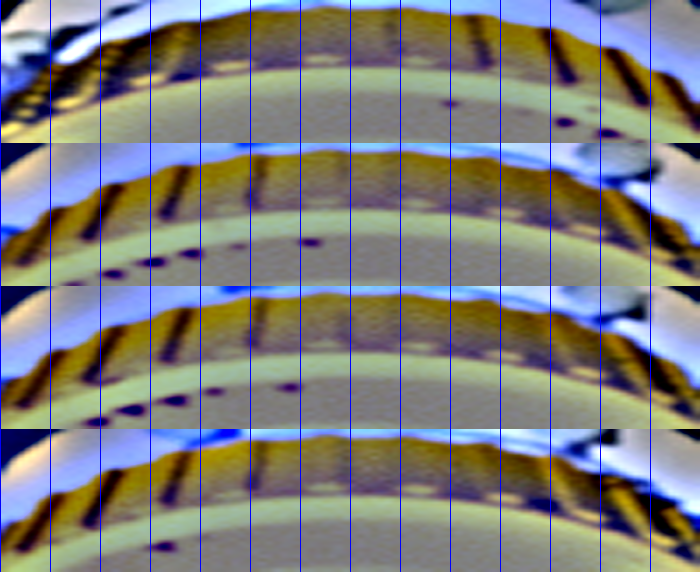

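The ribs show the same phase against the fingers throughout, and the total forward turn since the drop is about 1.65 rad. The sideways load is muddying the torque reading. I'll release so the cap can settle on the neck, then look, regrip and check the tightness cleanly.

Call:
{"op": "move_arm", "data": {
  "motion": [
    {"xyz":[0,0,0],"angular":[0,0,0],"jaw":1},
    {"xyz":[0,0,0],"angular":[0,0,0],"jaw":1},
    {"xyz":[0,0,0],"angular":[0,0,0],"jaw":1},
    {"xyz":[0,0,0],"angular":[0,0,0],"jaw":1},
    {"xyz":[0,0,0],"angular":[0,0,0],"jaw":1},
    {"xyz":[0,0,0],"angular":[0,0,0],"jaw":1}
  ]
}}

```text
time: 19.02
position: [591.8, 52.0, 148.0]
tool_rot: [0.952, 0.136, 0.255, 0.103]
force: [-0.0, 0.3, 0.4]
opening: 85.0
```

```bash
python3 st.py; python3 tq.py; python3 snap.py w12;  python3 - <<'E'
import numpy as np,cv2
a=[]
for k in ("w11","w12"):
    im=np.load(k+".npz")['im'][203:245,205:305,::-1]
    im=im.astype(float); im=cv2.resize(im,None,fx=7,fy=6,interpolation=cv2.INTER_CUBIC)
    g=im-cv2.GaussianBlur(im,(0,0),25); a.append(np.clip(g*3+128,0,255).astype(np.uint8))
o=np.vstack(a)
for x in range(0,700,50): cv2.line(o,(x,0),(x,o.shape[0]),(255,0,0),1)
cv2.imwrite("pics/ribs3.png",o)
E
```

```text
t 19.02 pos [591.75  51.96 148.  ] capz -8.01 lat(ex5,ey5) 0.70 -1.20 ang 0.0012 spin -1.370
F axial 0.35 lat 0.22 0.19 tau [ 0.046  0.254 -0.022] tau_n -0.01 open 85.0 q6 [ 0.07  -0.18   2.179 -0.281  0.625  1.542]
tau_n [-0.01   0.037 -0.019] j6 [-0.003 -0.002 -0.002]
19.1667 [591.95  52.09 148.27] [0.9516 0.1361 0.2556 0.1029] [ 0.071 -0.18   2.179 -0.281  0.625  1.542] 0.002 [-0.14  1.13 -0.16] 85.43217007127176
[[-0.0003, -0.9544, -0.2984, 77.7109], [1.0, -0.0002, -0.0005, 0.5492], [0.0004, -0.2984, 0.9544, -134.2947]]
```

View pics/w12.png

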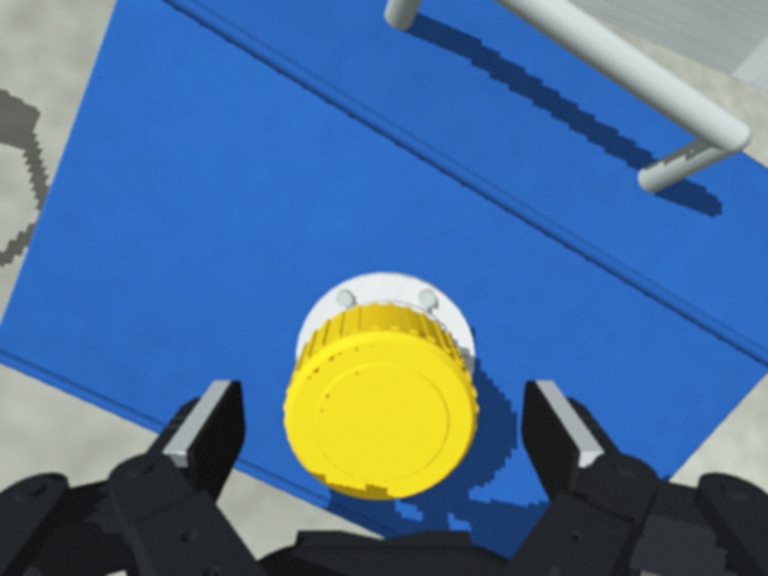

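View pics/ribs3.png

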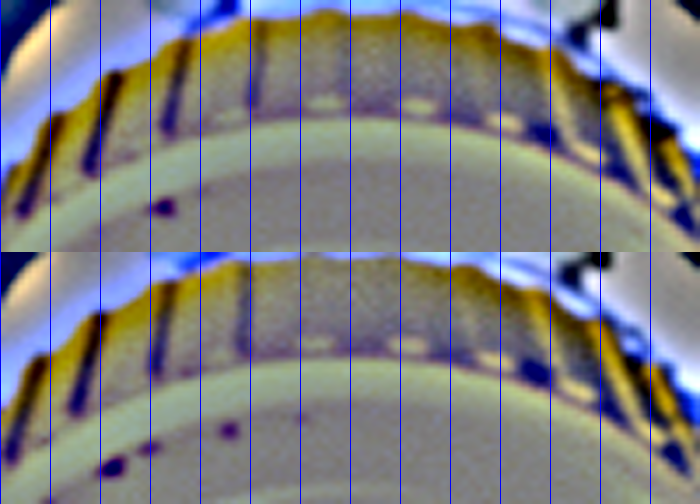

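After release the cap sits about 1.5 mm to one side of the flange (cap column 381, flange 386). I'll centre the tool on the neck and regrip to push the cap on-axis.

Call:
{"op": "move_arm", "data": {
  "motion": [
    {"xyz":[0.0004,-0.0011,0.0004],"angular":[0,0,0],"jaw":1},
    {"xyz":[0.0004,-0.0011,0.0004],"angular":[0,0,0],"jaw":1},
    {"xyz":[0.0004,-0.0011,0.0004],"angular":[0,0,0],"jaw":-1},
    {"xyz":[0.0004,-0.0011,0.0004],"angular":[0,0,0],"jaw":-1},
    {"xyz":[0.0004,-0.0011,0.0004],"angular":[0,0,0],"jaw":-1},
    {"xyz":[0.0004,-0.0011,0.0004],"angular":[0,0,0],"jaw":-1},
    {"xyz":[0.0004,-0.0011,0.0004],"angular":[0,0,0],"jaw":-1},
    {"xyz":[0.0004,-0.0011,0.0004],"angular":[0,0,0],"jaw":-1},
    {"xyz":[0.0004,-0.0011,0.0004],"angular":[0,0,0],"jaw":-1}
  ],
  "newtons": 50
}}

```text
time: 19.97
position: [591.8, 52.8, 148.8]
tool_rot: [0.952, 0.136, 0.256, 0.101]
force: [-8.1, 7.9, 5.0]
opening: 54.8
```

```bash
python3 st.py; python3 tq.py; python3 snap.py w13
```

```text
t 19.97 pos [591.78  52.79 148.77] capz -7.27 lat(ex5,ey5) 1.38 -0.70 ang 0.0024 spin -1.371
F axial 9.44 lat 7.2 -3.51 tau [1.139 0.965 0.582] tau_n 0.028 open 54.8 q6 [ 0.07  -0.181  2.178 -0.275  0.626  1.538]
tau_n [ 0.028  0.033 -0.036] j6 [0.007 0.007 0.007]
20.1167 [591.78  52.77 148.78] [0.9518 0.136  0.2556 0.1013] [ 0.07  -0.181  2.178 -0.275  0.626  1.538] 0.0017 [-7.75  8.77  4.85] 54.58924215152326
[[-0.0003, -0.9545, -0.2984, 77.7114], [1.0, -0.0002, -0.0005, 0.5492], [0.0004, -0.2984, 0.9545, -134.2962]]
```

View pics/w13.png

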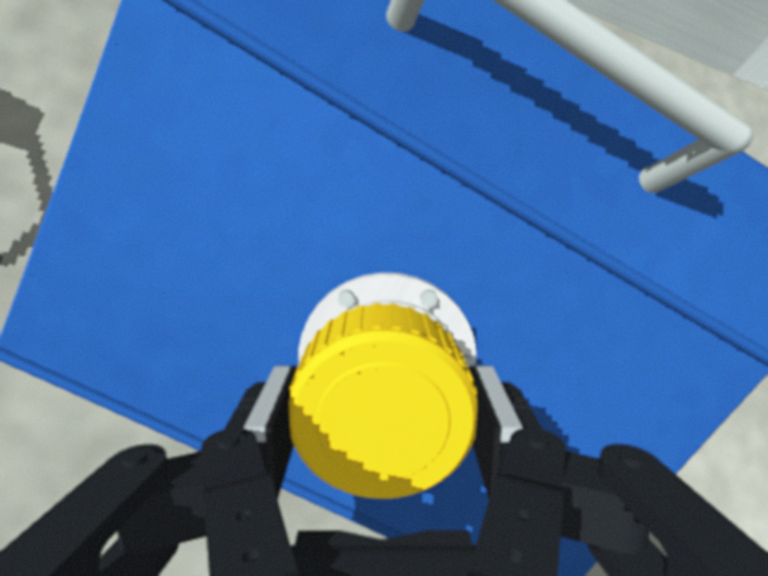

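The cap resists 7 N sideways without moving, so it is clamped. I'll test the tightening torque with a small turn.

Call:
{"op": "move_arm", "data": {
  "motion": [
    {"xyz":[0.0001,0.0009,-0.0001],"angular":[0,0,0],"jaw":-1},
    {"xyz":[0.0001,0.0009,-0.0001],"angular":[0,0,0],"jaw":-1}
  ]
}}

```text
time: 20.33
position: [591.8, 52.9, 148.7]
tool_rot: [0.952, 0.136, 0.255, 0.102]
force: [-9.2, 3.7, 6.4]
opening: 55.0
```

```bash
python3 st.py; python3 tq.py
```

```text
t 20.33 pos [591.78  52.85 148.75] capz -7.29 lat(ex5,ey5) 1.45 -0.69 ang 0.0018 spin -1.371
F axial 10.59 lat 2.93 -4.25 tau [0.552 0.968 0.166] tau_n -0.022 open 55.0 q6 [ 0.072 -0.18   2.178 -0.279  0.628  1.541]
tau_n [-0.022 -0.019 -0.023] j6 [-0.008 -0.013 -0.015]
```

Call:
{"op": "move_arm", "data": {
  "motion": [
    {"xyz":[0,0,0],"angular":[0.0155,-0.0038,-0.0254],"jaw":-1},
    {"xyz":[0,0,0],"angular":[0.0155,-0.0038,-0.0254],"jaw":-1}
  ]
}}

```text
time: 20.65
position: [592.0, 52.9, 148.9]
tool_rot: [0.953, 0.123, 0.257, 0.099]
force: [-8.4, 5.0, 5.6]
opening: 54.5
```

```bash
python3 st.py; python3 tq.py
```

```text
t 20.65 pos [591.99  52.9  148.88] capz -7.27 lat(ex5,ey5) 1.48 -0.45 ang 0.0007 spin -1.397
F axial 9.66 lat 4.26 -3.79 tau [0.379 0.934 0.916] tau_n 0.698 open 54.5 q6 [ 0.072 -0.18   2.178 -0.28   0.627  1.569]
tau_n [0.698 0.763 0.812] j6 [0.896 0.782 0.776]
```

Turning 0.03 rad further met 0.75 N m, so it is tight. I'll relax the twist, open and back off along the axis to inspect.

Call:
{"op": "move_arm", "data": {
  "motion": [
    {"xyz":[0,0,0],"angular":[-0.0129,0.0031,0.0212],"jaw":-1},
    {"xyz":[0,0,0],"angular":[-0.0129,0.0031,0.0212],"jaw":1},
    {"xyz":[0,0,0],"angular":[-0.0129,0.0031,0.0212],"jaw":1},
    {"xyz":[0,0,0],"angular":[-0.0129,0.0031,0.0212],"jaw":1},
    {"xyz":[0,0,0],"angular":[-0.0129,0.0031,0.0212],"jaw":1},
    {"xyz":[0,0,0],"angular":[-0.0129,0.0031,0.0212],"jaw":1},
    {"xyz":[-0.0103,0.0025,0.017],"angular":[-0.0129,0.0031,0.0212],"jaw":1},
    {"xyz":[-0.0206,0.005,0.0339],"angular":[-0.0129,0.0031,0.0212],"jaw":1},
    {"xyz":[-0.0309,0.0075,0.0509],"angular":[-0.0129,0.0031,0.0212],"jaw":1},
    {"xyz":[-0.0309,0.0075,0.0509],"angular":[-0.0129,0.0031,0.0212],"jaw":1}
  ]
}}

```text
time: 21.63
position: [562.8, 59.9, 204.0]
tool_rot: [0.951, 0.134, 0.259, 0.102]
force: [1.1, 0.1, 0.4]
opening: 85.3
```

Call:
{"op": "move_arm", "data": {
  "motion": [
    {"xyz":[-0.01,0.0025,0.017],"angular":[0,0,0],"jaw":1},
    {"xyz":[-0.01,0.0025,0.017],"angular":[0,0,0],"jaw":1},
    {"xyz":[-0.01,0.0025,0.017],"angular":[0,0,0],"jaw":1},
    {"xyz":[-0.01,0.0025,0.017],"angular":[0,0,0],"jaw":1},
    {"xyz":[-0.01,0.0025,0.017],"angular":[0,0,0],"jaw":1},
    {"xyz":[-0.01,0.0025,0.017],"angular":[0,0,0],"jaw":1},
    {"xyz":[-0.01,0.0025,0.017],"angular":[0,0,0],"jaw":1}
  ]
}}

```text
time: 22.22
position: [551.5, 61.8, 215.4]
tool_rot: [0.952, 0.134, 0.255, 0.102]
force: [0.8, 0.2, 0.0]
opening: 85.7
```

```bash
python3 st.py; python3 snap.py w14
```

```text
t 22.22 pos [551.48  61.78 215.4 ] capz 71.11 lat(ex5,ey5) 0.52 -0.67 ang 0.0019 spin -1.375
F axial -0.34 lat 0.17 0.71 tau [ 0.07   0.255 -0.076] tau_n -0.068 open 85.7 q6 [ 0.1   -0.356  2.198 -0.253  0.786  1.524]
22.2167 [551.48  61.78 215.4 ] [0.9521 0.1337 0.2553 0.1022] [ 0.1   -0.356  2.198 -0.253  0.786  1.524] 0.005 [0.78 0.2  0.04] 85.70554850652285
[[-0.0003, -0.9544, -0.2984, 77.714], [1.0, -0.0002, -0.0005, 0.5446], [0.0004, -0.2984, 0.9544, -134.2962]]
```

View pics/w14.png

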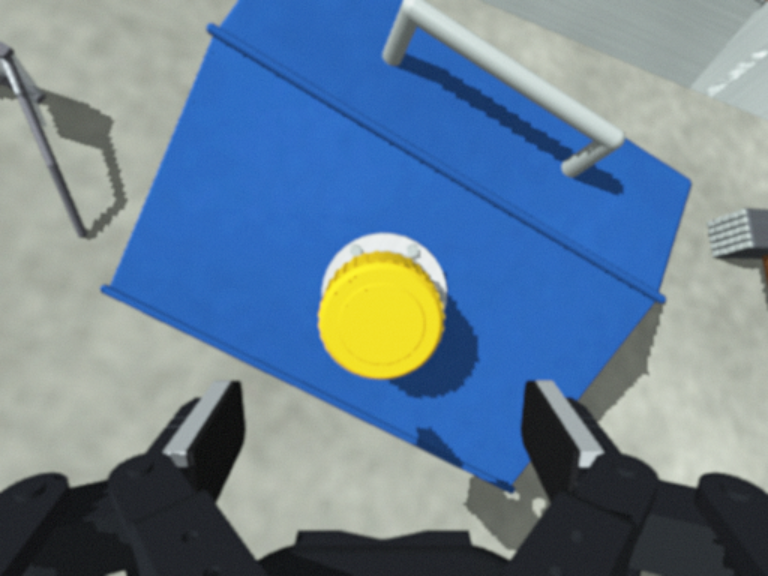

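The cap sits slightly off the flange centre in this view (381 vs 385 enlarged). A second view, turned 90°, will let me fit its position and tilt properly.

Call:
{"op": "move_arm", "data": {
  "motion": [
    {"xyz":[0,0,0],"angular":[-0.412,0.1,0.678],"jaw":1},
    {"xyz":[0,0,0],"angular":[-0.412,0.1,0.678],"jaw":1},
    {"xyz":[0,0,0],"angular":[-0.412,0.1,0.678],"jaw":1},
    {"xyz":[0,0,0],"angular":[-0.412,0.1,0.678],"jaw":1},
    {"xyz":[0,0,0],"angular":[-0.412,0.1,0.678],"jaw":1},
    {"xyz":[0,0,0],"angular":[-0.412,0.1,0.678],"jaw":1},
    {"xyz":[0,0,0],"angular":[-0.412,0.1,0.678],"jaw":1}
  ]
}}

```text
time: 22.85
position: [551.6, 61.9, 216.2]
tool_rot: [0.823, 0.496, 0.196, 0.194]
force: [-0.1, 0.2, -0.2]
opening: 85.3
```

Call:
{"op": "move_arm", "data": {
  "motion": [
    {"xyz":[0,0,0],"angular":[-0.397,0.097,0.654],"jaw":1},
    {"xyz":[0,0,0],"angular":[-0.397,0.097,0.654],"jaw":1},
    {"xyz":[0,0,0],"angular":[-0.397,0.097,0.654],"jaw":1},
    {"xyz":[0,0,0],"angular":[-0.397,0.097,0.654],"jaw":1},
    {"xyz":[0,0,0],"angular":[-0.397,0.097,0.654],"jaw":1},
    {"xyz":[0,0,0],"angular":[-0.397,0.097,0.654],"jaw":1},
    {"xyz":[0,0,0],"angular":[-0.397,0.097,0.654],"jaw":1},
    {"xyz":[0,0,0],"angular":[-0.397,0.097,0.654],"jaw":1},
    {"xyz":[0,0,0],"angular":[-0.397,0.097,0.654],"jaw":1},
    {"xyz":[0,0,0],"angular":[-0.397,0.097,0.654],"jaw":1}
  ]
}}

```text
time: 23.68
position: [551.6, 62.0, 216.4]
tool_rot: [0.579, 0.767, 0.109, 0.253]
force: [-0.2, 0.1, -0.3]
opening: 85.4
```

```bash
python3 st.py; python3 snap.py w15; cat > capfit.py <<'E'
from h import *
exec(open("rel.py").read().split("E0={}")[0])
T0[:3,3]=[76.2,0,-134.6]
n=nvec(-.239); ex=np.array([-.03699,.98506,-.16817]); ey=np.cross(ex,n); rim=np.array([587.5,52.3,156])
def contour(k):
    im=np.load(k+".npz")['im']; hsv=cv2.cvtColor(im,cv2.COLOR_RGB2HSV); m=cv2.inRange(hsv,(20,110,50),(36,255,255))
    q,_=cv2.findContours(m,cv2.RETR_EXTERNAL,cv2.CHAIN_APPROX_NONE); return max(q,key=cv2.contourArea)[:,0].astype(float)
def sil(c,C,ax):
    P=np.vstack([circ(C,ax,28.7,-13,120),circ(C,ax,28.7,11,120),circ(C,ax,27.4,13,120)])
    return cv2.convexHull(proj(c,P).astype(np.float32))
def resid(c,ct,C,ax):
    h=sil(c,C,ax); return np.array([cv2.pointPolygonTest(h,(float(u),float(v)),True) for u,v in ct[::3]])+0.5*0
cams={k:camT(np.load(k+".npz")['p'],np.load(k+".npz")['q'],T0) for k in ("w14","w15")}
cts={k:contour(k) for k in cams}
def f(p,ks,tilt=True):
    C=rim+ex*p[0]+ey*p[1]+n*p[2]; ax=n+(ex*p[3]+ey*p[4] if tilt else 0); ax=ax/np.linalg.norm(ax)
    return np.concatenate([resid(cams[k],cts[k],C,ax) for k in ks])
for k in (["w14"],["w15"],["w14","w15"]):
    s=least_squares(lambda p:f([*p,0,0],k),[0,0,-8.]); print(k,"ex,ey,h",s.x.round(2),"rms",np.sqrt(np.mean(s.fun**2)).round(2))
s=least_squares(f,[0,0,-8,0,0],args=(["w14","w15"],),x_scale=[1,1,1,.05,.05],diff_step=1e-3); print("tilt fit",s.x.round(3),np.sqrt(np.mean(s.fun**2)).round(2))
# flange check
for k in cams:
    im=np.load(k+".npz")['im']; print(k,"pred flange ctr",proj(cams[k],rim-n*39.8))
E
python3 capfit.py
```

```text
t 23.68 pos [551.63  61.95 216.44] capz 71.93 lat(ex5,ey5) -0.12 0.94 ang 0.0006 spin 0.194
F axial -0.14 lat 0.12 -0.26 tau [ 0.019  0.274 -0.007] tau_n 0.019 open 85.4 q6 [ 0.1   -0.358  2.198 -0.252  0.785 -0.046]
23.6833 [551.63  61.95 216.44] [0.5791 0.7672 0.1095 0.2533] [ 0.1   -0.358  2.198 -0.252  0.785 -0.046] 0.0081 [-0.15  0.07 -0.27] 85.37934602588193
[[-0.0003, -0.954, -0.2998, 76.2117], [1.0, -0.0009, 0.0017, 0.9597], [-0.0019, -0.2998, 0.954, -134.2939]]
['w14'] ex,ey,h [ 0.    0.   -7.88] rms 2.34
['w15'] ex,ey,h [  0.   0. -10.] rms 1.17
['w14', 'w15'] ex,ey,h [  0.   0. -10.] rms 1.94
tilt fit [  0.695  -1.088 -10.352   0.122   0.093] 1.24
w14 pred flange ctr [[255.82222437 194.87890876]]
w15 pred flange ctr [[253.86461905 195.1053776 ]]
```

View pics/w15.png

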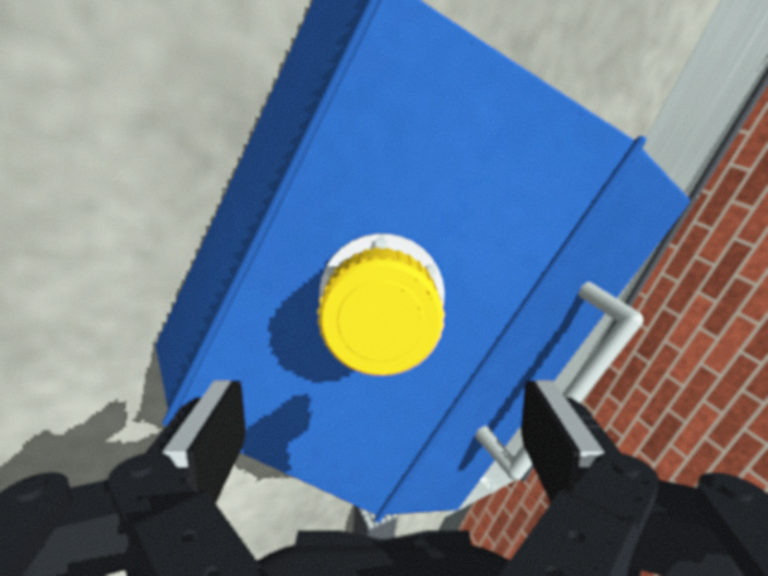

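```bash
sed -i '/^for k in (\["w14"\]/,$d' capfit.py; cat >> capfit.py <<'E'
from scipy.optimize import minimize
def mn(fun,x0,st):
    x0=np.array(x0,float); sim=np.vstack([x0]+[x0+np.eye(len(x0))[i]*st[i] for i in range(len(x0))])
    return minimize(lambda p:np.mean((fun(p)-.5)**2),x0,method="Nelder-Mead",options=dict(initial_simplex=sim,maxiter=400,xatol=1e-3,fatol=1e-5))
if __name__=="__main__":
    for k in (["w14"],["w15"],["w14","w15"]):
        s=mn(lambda p:f([*p,0,0],k),[0,0,-8.],[1,1,1]); print(k,"ex,ey,h",s.x.round(2),"rms",np.sqrt(s.fun).round(2))
    s=mn(lambda p:f([p[0],p[1],-8,p[2],p[3]],["w14","w15"]),[0,0,0,0],[1,1,.05,.05]); print("tilt fit h=-8",s.x.round(3),np.sqrt(s.fun).round(2))
    s=mn(lambda p:f(p,["w14","w15"]),[0,0,-8,0,0],[1,1,1,.05,.05]); print("tilt fit",s.x.round(3),np.sqrt(s.fun).round(2))
    # in-hand reference (w7): expected lateral per tool frame, tilt 0
    cams["w7"]=camT(np.load("w7.npz")['p'],np.load("w7.npz")['q'],T0); ct=contour("w7"); cts["w7"]=ct[(ct[:,0]>197)&(ct[:,0]<313)]
    s=mn(lambda p:f([*p,0,0],["w7"]),[0,0,40.],[1,1,1]); print("w7",s.x.round(2),np.sqrt(s.fun).round(2))
E
python3 capfit.py
```

```text
['w14'] ex,ey,h [  1.09  -2.75 -12.3 ] rms 0.51
['w15'] ex,ey,h [ -0.74  -0.07 -12.73] rms 0.46
['w14', 'w15'] ex,ey,h [ 1.04 -0.86 -8.69] rms 1.11
tilt fit h=-8 [ 1.204 -0.723  0.066  0.055] 1.02
tilt fit [ 0.987 -0.885 -9.157  0.082  0.065] 0.96
w7 [-2.93 -0.11 36.51] 0.58
```

```bash
cat > cf2.py <<'E'
import capfit as cf
from capfit import *
def sil2(c,C,ax,r,rt,zt):
    P=np.vstack([circ(C,ax,r,-13,120),circ(C,ax,r,zt,120),circ(C,ax,rt,13,120)]); return cv2.convexHull(proj(c,P).astype(np.float32)*1.0)
def res2(c,ct,C,ax,r,rt,zt):
    h=sil2(c,C,ax,r,rt,zt); return np.array([cv2.pointPolygonTest(h,(float(u),float(v)),True) for u,v in ct[::2]])
Z=np.array([0,0,1.])
cw={}
for k in("w1","w2"):
    d=np.load(k+".npz"); cw[k]=(camT(d['p'],d['q'],T0),contour(k))
for k in cw:
    c,ct=cw[k]
    s=mn(lambda p:res2(c,ct,np.array([388+p[0],-305+p[1],13]),Z,p[2],p[3],11),[0,0,28.5,27.4],[1,1,.5,.5]); print(k,s.x.round(2),np.sqrt(s.fun).round(2))
    s=mn(lambda p:res2(c,ct,np.array([388+p[0],-305+p[1],13]),np.array([p[3],p[4],1]),p[2],p[2]-1,11),[0,0,28.5,0,0],[1,1,.5,.05,.05]); print(" tilt",s.x.round(3),np.sqrt(s.fun).round(2))
for R0 in (27.6,28,28.4):
    for k in (["w14"],["w15"]):
        g=lambda p:np.concatenate([res2(cams[q],cts[q],rim+ex*p[0]+ey*p[1]+n*p[2],n,R0,R0-1,11) for q in k])
        s=mn(g,[0,0,-8],[1,1,1]); print(R0,k,s.x.round(2),np.sqrt(s.fun).round(2))
E
python3 cf2.py
```

```text
w1 [-2.21 -0.09 27.54 28.4 ] 0.34
 tilt [-2.543 -0.657 28.539  0.03   0.036] 0.32
w2 [-1.62  0.11 27.14 28.37] 0.44
 tilt [-2.205 -0.538 28.5    0.07   0.058] 0.35
27.6 ['w14'] [ 1.56 -0.02 -4.95] 0.57
27.6 ['w15'] [ 2.06 -0.54 -5.03] 0.48
28 ['w14'] [ 1.37 -1.03 -7.71] 0.55
28 ['w15'] [ 1.07 -0.36 -7.81] 0.47
28.4 ['w14'] [  1.18  -2.05 -10.48] 0.54
28.4 ['w15'] [  0.07  -0.18 -10.6 ] 0.46
```

With the cap's effective radius of 28 mm, both views give the same pose: height -7.8 mm and 1.2-1.4 mm off the axis, where the clearance allows 1.5. The apparent tilt equals the bias I get fitting the cap lying flat on the bench, so it is square. I'll retreat and check the whole scene.

Call:
{"op": "move_arm", "data": {
  "motion": [
    {"xyz":[-0.04,0.01,0.066],"angular":[0,0,0],"jaw":1},
    {"xyz":[-0.04,0.01,0.066],"angular":[0,0,0],"jaw":1},
    {"xyz":[-0.04,0.01,0.066],"angular":[0,0,0],"jaw":1},
    {"xyz":[-0.04,0.01,0.066],"angular":[0,0,0],"jaw":1},
    {"xyz":[-0.04,0.01,0.066],"angular":[0,0,0],"jaw":1},
    {"xyz":[-0.04,0.01,0.066],"angular":[0,0,0],"jaw":1},
    {"xyz":[-0.04,0.01,0.066],"angular":[0,0,0],"jaw":1}
  ]
}}

```text
time: 24.32
position: [511.2, 71.7, 280.5]
tool_rot: [0.579, 0.768, 0.108, 0.252]
force: [-0.2, -0.8, 0.5]
opening: 85.1
```

```bash
python3 st.py; python3 - <<'E'
from h import *
for n in ("side","top"):
    im=vision.grab_frame(n)[:,:,::-1]; cv2.imwrite(f"pics/f_{n}.png",cv2.resize(im,(768,576)))
    a=cv2.imread(f"pics/a_{n}.png"); d=np.abs(a.astype(int)-im).max(2)>60
    for l in ("bush_hammer","calipers","goggles","slate_sample","cap_center"):
        r=nets.search_frame(n,l); print(n,l,r[0] if r else None)
E
```

```text
t 24.32 pos [511.2   71.74 280.5 ] capz 148.30 lat(ex5,ey5) 0.25 -0.34 ang 0.0024 spin 0.195
F axial 0.37 lat -0.9 -0.01 tau [0.056 0.23  0.009] tau_n 0.008 open 85.1 q6 [ 0.136 -0.507  2.19  -0.242  0.948 -0.053]
side bush_hammer {'box': [366.1, 227.7, 68.3, 81.6], 'confidence': 0.68}
side calipers {'box': [199.3, 222.8, 29.5, 33.5], 'confidence': 0.77}
side goggles {'box': [212.0, 135.3, 48.3, 31.5], 'confidence': 0.94}
side slate_sample {'box': [171.3, 171.9, 26.8, 20.4], 'confidence': 0.71}
side cap_center {'box': [239.9, 134.0, 102.8, 99.8], 'confidence': 0.24}
top bush_hammer {'box': [368.9, 82.8, 52.2, 98.9], 'confidence': 0.78}
top calipers {'box': [263.0, 245.7, 15.2, 14.8], 'confidence': 0.7}
top goggles {'box': [110.7, 111.1, 68.8, 65.2], 'confidence': 0.73}
top slate_sample {'box': [127.4, 200.0, 41.7, 34.8], 'confidence': 0.85}
top cap_center {'box': [226.0, 144.6, 27.9, 24.4], 'confidence': 0.63}
```

View pics/f_side.png

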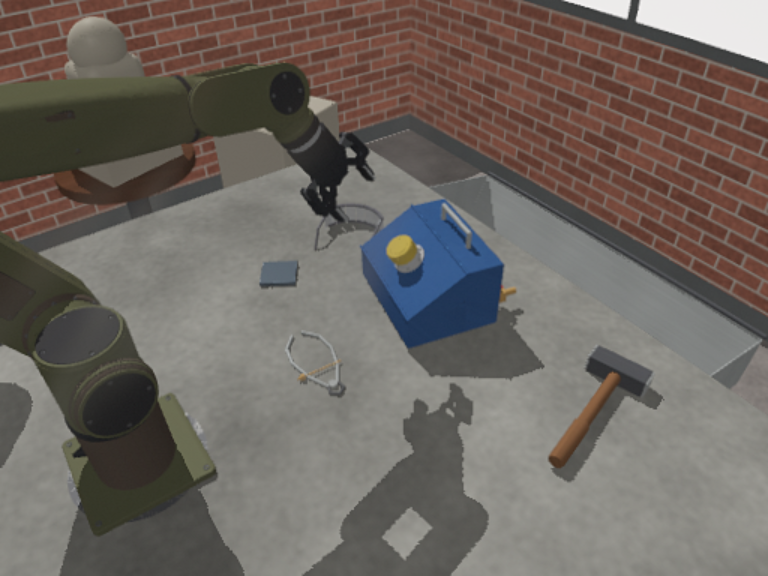

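View pics/f_top.png

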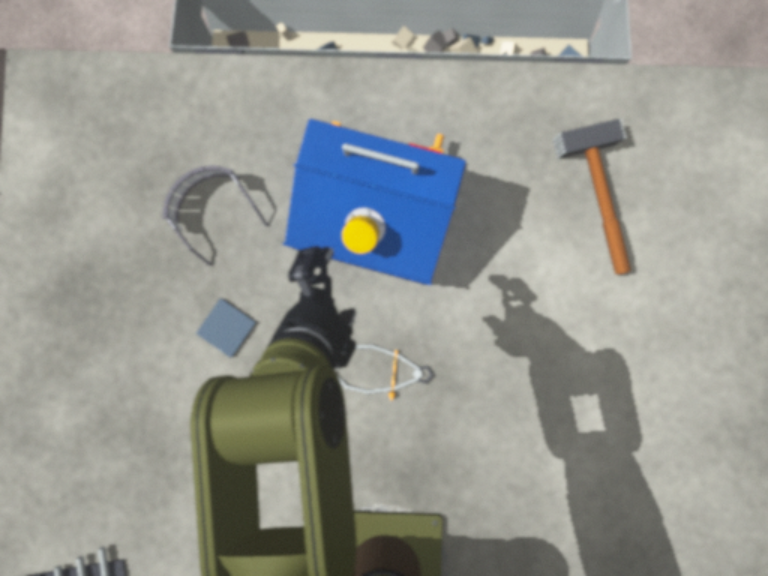

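The side view shows the cap seated on the neck at (402, 250). The hammer, calipers, goggles and slate are where they were, and the gripper is well clear, so I'm handing in.

```bash
python3 -c "
from bench import manip
print(manip.hand_in(), manip.get_obs()['time'])"
```

```text
the job is handed in; nothing more can be done
the job is handed in; nothing more can be done
```

The yellow cap is screwed onto the neck, tight and released, and the job is handed in at about 24.5 s; no verdict came back.

**What I did:**
- I picked the cap up and set it square on the neck. I turned it back about 0.3 rad, and the axial force vanished as it dropped off the thread starts.
- I followed it down until it touched again at about -2.9 mm. I then screwed it forward about 1.65 rad, more than the expected 1.3, and the closed end met the rim on the way.
- I regripped it to check tightness. A further 0.03 rad met about 0.75 N m, where 0.3 N m counts as tight. Then I let go and backed off.

**Last checks:**
- **Height:** two wrist views put the cap centre about 7.8 mm below the rim (home is 8).
- **Off-axis:** it sits about 1.2–1.4 mm off the axis, inside the 2.5 mm limit; one rougher reading gave 1.8 mm. An attempt to push it back on-axis did not move it.
- **Square:** the raw fit showed some tilt, but fitting the cap lying flat on the bench gave a similar false tilt. I take it as square, though I could not measure it finely.
- **Bystanders:** the hammer, calipers, goggles and slate look unmoved in the side and top views.

**What disagreed:** before the regrip, the torque read near zero and even slightly negative while I was turning past the expected tight angle. Either the cap slipped exactly one rib in the fingers, or the seal gave. I could not see the lugs to tell which, but by my estimate their angle is within the allowed 0.4 rad either way.

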